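# Lay out two wind-up toys and their cranks for refitting

### The job

Lay the job out for refitting, front being the robot's side and left the robot's left: stand the rocket upright in the middle of the round plinth and set the ladybird right way up in the middle of the square plinth. On the boards, lay the long crank directly to the left of the round plinth, 30 mm clear of it and pointing straight at the iron strip, and the short crank directly in front of the square plinth, 30 mm clear of it and parallel to its front edge, both flat with their knobs up. Leave the nut driver, the wax tin and the screw jar where they are.

Things in the scene. Friction and masses are not known exactly. Their poses are not given: they have to be found in the camera images.
- rocket: chrome tin toy rocket standing upright, 105 mm tall, 75 to 140 g: a round body 36 mm across (straight-sided from 12 to 72 mm up, then a pointed nose) with four fins at the foot, 64 mm across the fins and 28 mm high. Origin: centre of its underside, z up along its axis.
- ladybird: red tin ladybird, a round dome 48 mm across and 28 mm high with straight sides for the lowest 13 mm, a small black ball head that sticks out 11 mm on its +x side; 50 to 100 g. Origin: centre of the dome's underside, z up.
- long_crank: long aluminium crank handle lying flat, 120 mm end to end along its x axis: a flat arm 12 mm wide and 10 mm thick, a round boss (18 mm across, 14 mm high) at the -x end and an upright knob (14 mm across, top 32 mm above the underside) at the +x end; 50 to 105 g. Origin: on the underside, midway along its length, z up.
- short_crank: short aluminium crank handle lying flat, of the same form but 70 mm end to end: arm 12 mm wide and 10 mm thick along its x axis, boss 18 mm across and 14 mm high at -x, upright knob 14 mm across and 32 mm high at +x; 30 to 65 g. Origin: on the underside, midway along its length, z up.
- round_plinth: fixed round dark walnut plinth, 90 mm across, 18 mm high. Origin: centre of its underside; its axes are the world's: +x away from the robot towards the strip, +y to the robot's left.
- square_plinth: fixed square dark walnut plinth, 90 x 90 mm, 18 mm high, turned a little (up to 15 degrees). Origin: centre of its underside; its -x side is its front edge, the one that faces the robot.
- strip: fixed magnetic strip of dark iron along the back edge of the bench, 600 mm long along its y axis, 30 mm wide, 12 mm high, with small tin tabs clinging to it. Origin: centre of its underside; x points away from the robot, square to the strip.
- nut_driver: bystander: loose nut driver lying on the boards, hexagonal black handle 95 mm long and 24 mm thick, steel shaft and socket, 178 mm in all along its x axis. Origin: on the boards, about midway along.
- wax_tin: bystander: loose flat round aluminium tin, 60 mm across, 22 mm high. Origin: centre of its underside.
- screw_jar: bystander: loose small amber glass jar with a steel cap, 52 mm across, 60 mm high. Origin: centre of its underside.
Mind the look-alikes: they are no part of the job. Leave any purple or red look-alike of the short_crank alone.

How it is judged:
By the outcome, as a careful person would: the job done as asked, in the order asked, and still so for the second after the job is handed in, with the robot touching nothing.
It also fails if it takes over 128 s, if anything falls off the work surface, if the arm or the gripper's body presses on something with over 40 N, if the wrist force passes 120 N, or if a joint passes its speed limit or range.

### The arm

A 6-joint arm with a two-finger parallel gripper is mounted at the origin on the work surface. World frame = base frame: x ahead of the robot, y to its left, z up, the work surface at z = 0. Lengths are in m, angles in rad, forces in N, time in s.
With the tool pointing down it reaches from about 0.4 to 0.825 m from the base axis. Payload 7 kg.
Tool frame: the origin (TCP) lies on the centre line of the jaws, within the pads' length; the fingertips stand 14 mm ahead of it and the grasp point (between the pads) lies 5 mm behind it; z points along the fingers, y is the line along which they close (so a half turn about z gives the same grasp; the last joint's range is limited). The gripper opens to 88 mm and grips with 3 to 60 N. Pads are 19 mm wide; open, the fingers measure 130 mm over their backs; the gripper's body (78 mm by 193 mm) begins 47 mm behind the grasp point.
Start: joints at [-0.952, 0.359, 0.012, 0, -1.224, -0.288], TCP at [0.219, -0.638, 0.241] pointing down, gripper open.
Joint ranges: [-3.07, 3.07], [-1.43, 2.12], [-1.02, 1.25], [-3.03, 1.67], [-3.05, -0], [-3.03, 3.03]. Speed limits (rad/s): [2.39, 2.39, 3.01, 3.14, 3.14, 3.14].

### API

Orientations are given as [roll, pitch, yaw] about the fixed x, y, z axes, in that order (R = Rz(yaw) Ry(pitch) Rx(roll)).
In Python, from station import arm gives the robot as it stands.
- The arm moves only by the tool move_arm, never from a script. Its argument "rows" is a list of rows, each an object with "translation": the shift along the tool's x, y, z in cm, a list of three; "rot": the turn, a rotation vector about the tool's x, y, z in degrees, a list of three; "hand": the closure, from 0 (fully open) to 1 (shut). A call has 1 to 8 rows; each row is the pose to reach, as a shift and turn from the pose commanded when the call began, along the tool's axes at that moment; what a row does not reach only later rows make up. A row lasts 1/12 s, in which the tool goes at most 41.7 mm and 7.16 degrees, less where a joint would pass 70% of its speed; a pose out of reach is approached as far as the arm can. A call with a gripper value outside its range is refused whole. The fingers move at their own pace and stop on an object; "squeeze" is the grip in N (left out, the last holds). Time passes only in rows, so rows that repeat a pose let the fingers close. It gives the time, the measured TCP pose, the force, the opening and the grip force at its end, in the units of the state.
- arm.get_state(): the state, without advancing time (a new reading comes with each control period).
- arm.grab_frame(name): name is "side" or "top" or "wrist"; returns (picture, depth): 384x512x3 uint8, red, green, blue; 384x512 float32, m along the optical axis (not along the pixel's ray), 0 where there is no reading.
- arm.camera_params(name): a dict with "vfov" (degrees; the focal length in pixels is half the picture's height over the tangent of half this angle, whatever the lens; pixels are square), "cx", "cy" (the principal point, pixels), "k1" (the pictures are not rectified: a ray, as slopes to the right and down, at radius r is drawn at 1 + k1 r^2 times it, then the intrinsics apply), "position" and "orientation" of the camera in the world; the wrist camera has in their place "tool_from_camera" (4x4, takes a point from camera to tool coordinates, whose origin is the TCP and whose axes are the flange's). Camera axes: x right, y down, z forward; pixel columns grow to the right and rows downward; lengths in m; the calibration is good to about 2 mm. A picture is of the moment at which its call begins: read the wrist's pose just before it. camera_params takes no time and is no camera call.
- arm.job_done(): hands the job in; it is judged then, once.
Trained networks look in the newest picture that a camera, given by its name, has taken for a name from the list of things; names that differ only in an ending like _2 or _b are one class to them, and where a whole thing is asked for, a point or a joint stands for the part that bears it (a point fixed in the world has none). Each returns a list of dicts, best first, with "p" (0 to 1); they miss things now and then, are a little off and sometimes report something else, mostly with a low value. They report only what shows in the picture. A call takes as long as a camera call. They do not tell look-alikes from the thing itself.
- arm.search_frame(label, camera): "point" ([x, y, z] in m, in the coordinates of the camera as it stood for that picture, good to about 4 mm: the middle of the surface that is visible of it).
- arm.pinpoint(label, camera): "point" ([x, y, z] in m, in the coordinates of the camera as it stood for that picture, good to about 4 mm: a listed point, or the origin of a listed thing).
The state is a dict: "t": time; "q": joint angles; "qd": joint speeds; "joint_efforts": joint torques, N m; "eef_pos": TCP position; "ee_rot": TCP orientation; "force": force on the tool from outside, world axes, zero at the start; "moment": the same for the moment, N m; "width": finger opening in m; "gripper_force": force on a finger pad.
Only numpy, scipy, OpenCV 4.12 (cv2) and the standard library are available. Lean on these libraries where they do the work, as an engineer would, in place of code of your own. Each camera call takes 0.05 s, during which the arm holds its last target. There are 200 camera calls.

## Working session

There is one attempt and no reset: what is moved stays moved. The work goes in short steps, Python scripts to look and compute and a tool call to move; the robot and the scene stay as the last step left them, time stands still between calls to the robot, and variables do not carry over. Pictures are saved under pics/ and viewed, at most 16 in all, crops included, and the job is handed in when it is done.

Besides the shell and the picture viewer there is one more tool, called after "Emit:" in YAML: its name, and indented under it one key for each argument. move_arm: Moves the arm, as the interface text tells. Its arguments: {"type":"object","properties":{"rows":{"type":"array","items":{"type":"object","properties":{"translation":{"type":"array","items":{"type":"number"}},"rot":{"type":"array","items":{"type":"number"}},"hand":{"type":"number"}}}},"squeeze":{"type":"number"}},"required":["rows"]}

```bash
ls; mkdir -p pics; cat > h.py <<'E'
import numpy as np, cv2
from station import arm
from scipy.spatial.transform import Rotation as R
def rot(o):
    o=np.array(o,float)
    return o if o.shape==(3,3) else (R.from_euler('xyz',o).as_matrix() if o.size==3 else R.from_quat(o).as_matrix())
def campose(name,st=None):
    c=arm.camera_params(name)
    if name=='wrist':
        st=st or arm.get_state(); T=np.eye(4); T[:3,:3]=rot(st['ee_rot']); T[:3,3]=st['eef_pos']
        return c,T@np.array(c['tool_from_camera'])
    T=np.eye(4);T[:3,:3]=rot(c['orientation']);T[:3,3]=c['position'];return c,T
def K(c):
    f=192/np.tan(np.radians(c['vfov'])/2); return np.array([[f,0,c['cx']],[0,f,c['cy']],[0,0,1]]),np.array([c['k1'],0,0,0,0.])
def cloud(c,T,d):
    k,D=K(c); v,u=np.mgrid[:384,:512]
    p=cv2.undistortPoints(np.stack([u,v],-1).reshape(-1,1,2).astype(np.float64),k,D).reshape(384,512,2)
    P=np.dstack([p*d[...,None],d]); return P@T[:3,:3].T+T[:3,3]
def proj(c,T,P):
    k,D=K(c); Pc=(np.atleast_2d(P)-T[:3,3])@T[:3,:3]
    return cv2.projectPoints(Pc.reshape(-1,1,3),np.zeros(3),np.zeros(3),k,D)[0].reshape(-1,2)
def grab(name):
    c,T=campose(name); im,d=arm.grab_frame(name); return im,d,c,T
def save(fn,im,s=1):
    cv2.imwrite('pics/'+fn,cv2.resize(im[...,::-1],None,fx=s,fy=s,interpolation=cv2.INTER_CUBIC))
E
python3 - <<'E'
from h import *
for k in('side','top','wrist'): print(k,arm.camera_params(k))
print(arm.get_state())
for n in('top','side'):
    im,d,c,T=grab(n); save(n+'0.png',im,1.56); np.savez(n+'0.npz',im=im,d=d)
    for l in 'rocket ladybird long_crank short_crank round_plinth square_plinth strip nut_driver wax_tin screw_jar'.split():
        for f in(arm.pinpoint,):
            for r in f(l,n)[:4]:
                P=T[:3,:3]@np.array(r['point'])+T[:3,3]; print(n,l,round(r['p'],2),P.round(3),proj(c,T,P)[0].round())
E
```

```text
pics
side {'vfov': 44.95056642667056, 'cx': 247.71705202632577, 'cy': 182.5011576002476, 'k1': -0.10151142252140323, 'position': array([-0.0618747 ,  0.94169151,  0.96843053]), 'orientation': array([-2.28456795,  0.01948499, -2.56614504])}
top {'vfov': 47.926031934061555, 'cx': 256.39745335057876, 'cy': 195.86483543490743, 'k1': -0.06107570287640562, 'position': array([0.41057598, 0.02535842, 1.45947562]), 'orientation': array([-3.03290999e+00, -1.35953487e-03, -1.55870326e+00])}
wrist {'vfov': 63.756635008984716, 'cx': 258.9990720418224, 'cy': 190.6476340581663, 'k1': -0.08028336238287301, 'tool_from_camera': array([[-1.32654447e-03, -9.62882796e-01, -2.69916584e-01,
         7.28670958e-02],
       [ 9.99999120e-01, -1.28236903e-03, -3.40002175e-04,
         3.65134213e-04],
       [-1.87504242e-05, -2.69916797e-01,  9.62883649e-01,
        -1.43499622e-01],
       [ 0.00000000e+00,  0.00000000e+00,  0.00000000e+00,
         1.00000000e+00]])}
{'t': 0.0, 'q': array([-9.51914985e-01,  3.59392153e-01,  1.10706644e-02, -3.88961942e-04,
       -1.22408933e+00, -2.88117859e-01]), 'qd': 
[... 1388 characters left out ...]
nk 0.83 [ 0.348  0.267 -0.001] [264. 264.]
side short_crank 0.71 [ 0.479  0.438 -0.001] [185. 286.]
side short_crank 0.71 [0.415 0.509 0.002] [187. 318.]
side short_crank 0.6 [0.515 0.52  0.001] [153. 302.]
side short_crank 0.48 [ 0.589  0.422 -0.002] [157. 264.]
side round_plinth 0.94 [ 0.639  0.16  -0.002] [201. 201.]
side square_plinth 0.65 [ 0.597 -0.134 -0.   ] [263. 155.]
side square_plinth 0.57 [0.348 0.263 0.   ] [264. 262.]
side strip 0.74 [ 0.761 -0.017  0.006] [204. 156.]
side nut_driver 0.64 [ 0.377 -0.02   0.002] [304. 197.]
side wax_tin 0.79 [0.693 0.403 0.003] [133. 243.]
side wax_tin 0.4 [ 0.363 -0.302  0.   ] [346. 151.]
side screw_jar 0.59 [ 0.692 -0.403 -0.   ] [278. 111.]
```

View pics/top0.png

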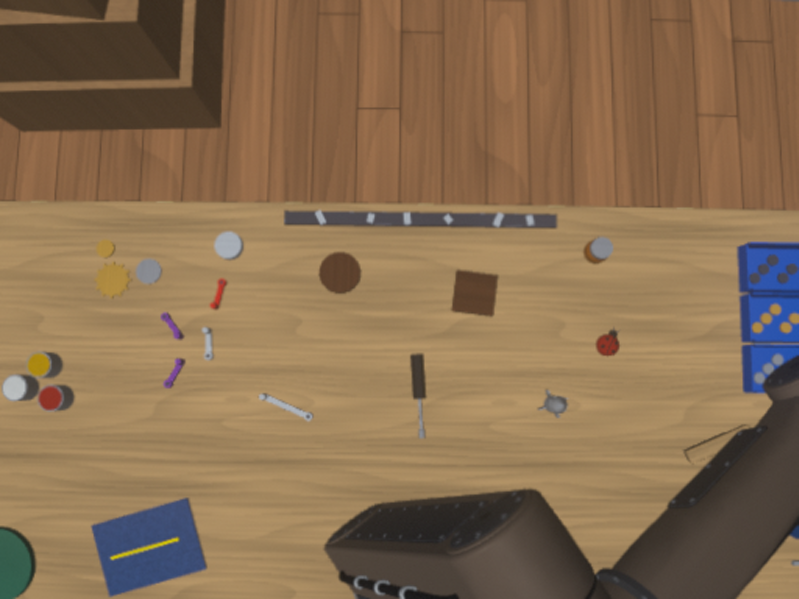

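```bash
python3 - <<'E'
from h import *
a=np.load('side0.npz')['im']; save('sidecrop.png',a[235:345,120:300],4.4)
b=np.load('top0.npz')['im']; save('topcrop.png',b[150:290,90:220],4.2)
E
```

```text
(no output)
```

View pics/sidecrop.png

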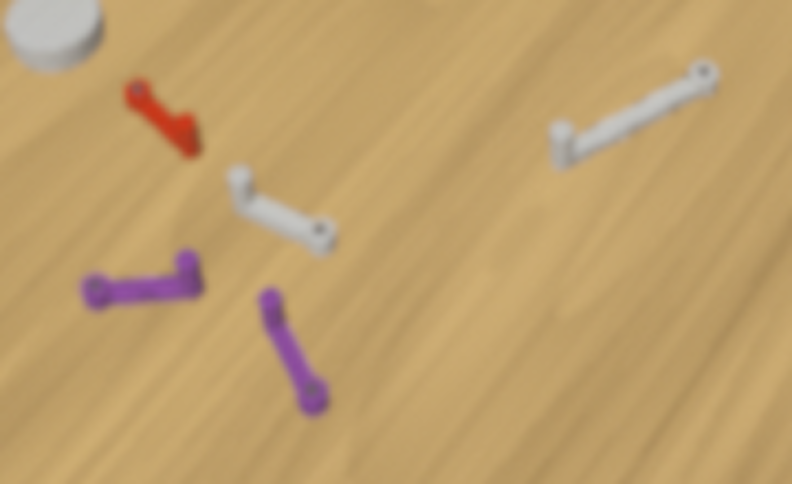

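View pics/side0.png

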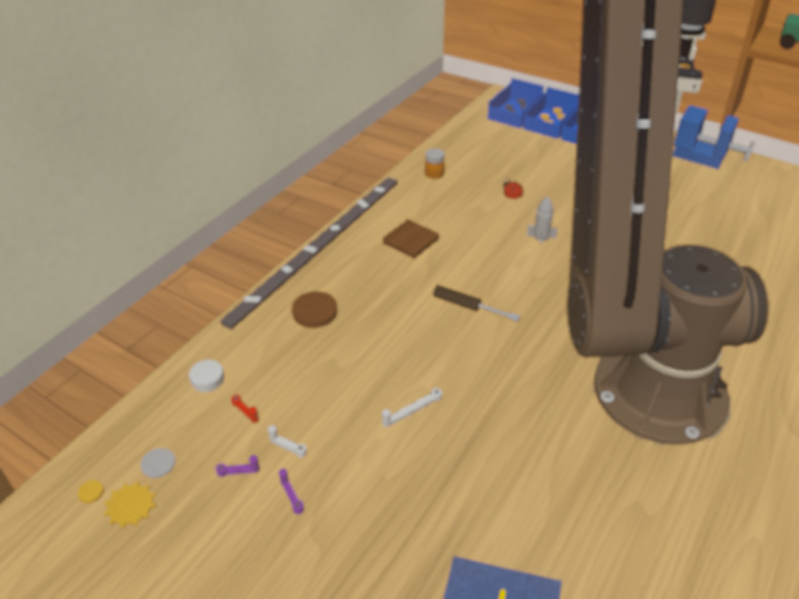

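The silver short crank is at top-picture px (133,220), or (280,440) in the side view. The other three candidates are red at (140,188), purple at (110,209) and purple at (112,238). Only the silver one is bare aluminium, and the enlarged crop confirms it. The round plinth is at (218,174) and the square one at (304,187). The rocket (355,258) is standing and the ladybird (389,220) is upright.

```bash
cat >> h.py <<'E'
def near(W,d,xy,r,z0,z1):
    m=(d>0)&(np.hypot(W[...,0]-xy[0],W[...,1]-xy[1])<r)&(W[...,2]>z0)&(W[...,2]<z1); return W[m]
def axis(P):
    (c,s,a)=cv2.minAreaRect((P[:,:2]*1000).astype(np.float32)); b=cv2.boxPoints((c,s,a))
    e=max((b[1]-b[0],b[2]-b[1]),key=np.linalg.norm); return np.array(c).round(1),np.array(s).round(1),round(float(np.degrees(np.arctan2(e[1],e[0]))),1)
def circ(P):
    c,r=cv2.minEnclosingCircle((P[:,:2]*1000).astype(np.float32)); return np.round(c,1),round(r,1)
def plan(pos,yaw):
    s=arm.get_state(); M=rot(s['ee_rot']); G=rot([np.pi,0,np.radians(yaw)])
    print('shift cm',(M.T@(np.array(pos)-s['eef_pos'])*100).round(2),'rot',np.degrees(R.from_matrix(M.T@G).as_rotvec()).round(2),'q6~',round(np.radians(yaw)-np.arctan2(pos[1],pos[0])+np.pi/2,2))
E
python3 - <<'E'
from h import *
for n in('top','side'):
    z=np.load(n+'0.npz'); c,T=campose(n); W=cloud(c,T,z['d']); d=z['d']
    print(n,'table z',np.median(near(W,d,(.5,.15),.04,-.02,.02)[:,2]).round(4))
    for l,xy,r,a,b in(('round',(.642,.158),.06,.012,.026),('square',(.6,-.133),.075,.012,.026),('rocket',(.362,-.302),.05,.03,.12),('fins',(.362,-.302),.05,.006,.03),('lady',(.49,-.424),.05,.005,.04),('long',(.348,.268),.08,.005,.04),('long knob',(.348,.268),.08,.022,.04),('short',(.483,.443),.05,.005,.04),('short knob',(.483,.443),.05,.022,.04),('strip',(.763,-.015),.33,.006,.02)):
        P=near(W,d,xy,r,a,b)
        if len(P)>4: print(l,len(P),P.mean(0).round(4),axis(P),circ(P))
E
```

```text
top table z 0.001
round 524 [0.6415 0.1578 0.0187] (array([641.4, 157.7]), array([89.3, 85.1]), 0.5) (array([641.5, 157.8]), 45.0)
square 695 [ 0.5998 -0.1351  0.0185] (array([ 600.6, -135.2]), array([90.1, 90.8]), -6.6) (array([ 599.2, -135.1]), 61.0)
rocket 125 [ 0.3633 -0.294   0.0812] (array([ 365.8, -301.1]), array([36. , 42.7]), -31.0) (array([ 364.9, -302.7]), 26.8)
fins 52 [ 0.3651 -0.2924  0.0165] (array([ 363.3, -302.4]), array([75. , 83.7]), -85.9) (array([ 361.5, -297.9]), 46.8)
lady 220 [ 0.4913 -0.4218  0.0193] (array([ 488.5, -427.1]), array([84. , 95.2]), -4.1) (array([ 489.5, -423.9]), 49.4)
long 252 [0.3501 0.2662 0.0104] (array([353. , 269.3]), array([138.8, 152.5]), -31.8) (array([348.1, 266.2]), 78.9)
long knob 15 [0.3719 0.315  0.0314] (array([372.2, 315.2]), array([ 9.9, 11.3]), -87.2) (array([371. , 314.9]), 6.6)
short 134 [0.4835 0.4376 0.0127] (array([485.3, 446.4]), array([88.4, 85.6]), 2.6) (array([485.5, 441.6]), 48.7)
short knob 18 [0.5072 0.4383 0.0312] (array([487.5, 435.6]), array([60.5, 12.1]), 9.5) (array([487.7, 434.2]), 30.2)
strip 2986 [ 0.6907 -
[... 603 characters left out ...]
y 126 [ 0.4865 -0.4181  0.0187] (array([ 488.6, -419.7]), array([50.9, 75.4]), -0.6) (array([ 487.4, -432. ]), 38.9)
long 231 [0.3482 0.2698 0.0123] (array([344.4, 274.9]), array([ 84.5, 138.6]), -70.3) (array([335.4, 270.2]), 70.7)
long knob 26 [0.3678 0.3158 0.03  ] (array([369. , 314.5]), array([10.4, 13.6]), -57.1) (array([367.8, 314.2]), 7.3)
short 168 [0.4811 0.4391 0.015 ] (array([480.1, 441.1]), array([46. , 66.4]), -21.7) (array([478.8, 434.8]), 35.5)
short knob 30 [0.5064 0.4405 0.0301] (array([506.9, 440.2]), array([13.3, 13. ]), 86.8) (array([507.7, 439.4]), 7.5)
strip 2084 [0.6874 0.0169 0.0134] (array([606.7, -16. ]), array([343.7, 630.9]), -89.9) (array([729.9, -15.7]), 317.5)
```

```bash
python3 - <<'E'
from h import *
plan([.361,-.302,.26],-161)
E
```

```text
shift cm [-24.33  27.21  -1.94] rot [-0.    0.   -0.05] q6~ -0.54
```

Emit:
move_arm:
  rows:
    - {"translation": [-4,4.5,-1.9],"hand": 0}
    - {"translation": [-8,9,-1.9],"hand": 0}
    - {"translation": [-11,12.5,-1.9],"hand": 0}
    - {"translation": [-14,16,-1.9],"hand": 0}
    - {"translation": [-17,19.4,-1.9],"hand": 0}
    - {"translation": [-20,22.5,-1.9],"hand": 0}
    - {"translation": [-22.5,25,-1.9],"hand": 0}
    - {"translation": [-24.3,27.2,-1.9],"hand": 0}

```text
validation failed for argument at $.ro...
```

Emit:
move_arm:
  rows:
    - {"translation": [0,0,0]}
    - {"translation": [0,0,0]}

```text
validation failed for argument at $.ro...
```

```bash
cat >> h.py <<'E'
def look(fn,labels,s=1):
    im,d,c,T=grab('wrist'); np.savez('w.npz',im=im,d=d,T=T)
    if fn: save(fn,im,s)
    for l in labels:
        for r in arm.pinpoint(l,'wrist')[:3]:
            P=T[:3,:3]@np.array(r['point'])+T[:3,3]; print(l,round(r['p'],2),P.round(4),proj(c,T,P)[0].round())
    return im,d,c,T,cloud(c,T,d)
E
python3 - <<'E'
from h import *
print(arm.get_state()['t'],arm.get_state()['eef_pos'])
im,d,c,T,W=look('w1.png',['rocket'])
for a,b in((.03,.07),(.07,.08),(.08,.09),(.09,.1),(.1,.12)):
    P=near(W,d,(.361,-.302),.05,a,b); print(a,len(P),P.mean(0).round(4) if len(P) else '',circ(P) if len(P)>3 else '')
E
```

```text
1.1 [ 0.21922785 -0.63840412  0.24056276]
0.03 0  
0.07 0  
0.08 0  
0.09 0  
0.1 0
```

View pics/w1.png

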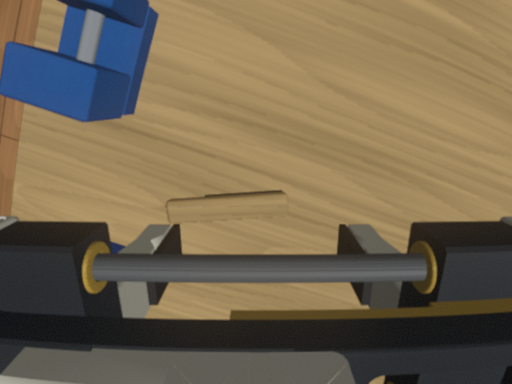

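The move was refused because every field is needed. The wrist view shows bare boards ahead of the fingers (rows 0–220), and the gripper hides the lower half of the picture.

Emit:
move_arm:
  rows:
    - {"translation": [-4,4.5,-1.9],"rot": [0,0,0],"hand": 0}
    - {"translation": [-7,7.5,-1.9],"rot": [0,0,0],"hand": 0}
    - {"translation": [-10,10.5,-1.9],"rot": [0,0,0],"hand": 0}
    - {"translation": [-12,13.5,-1.9],"rot": [0,0,0],"hand": 0}
    - {"translation": [-14,16,-1.9],"rot": [0,0,0],"hand": 0}
    - {"translation": [-16,18,-1.9],"rot": [0,0,0],"hand": 0}
    - {"translation": [-18,20,-1.9],"rot": [0,0,0],"hand": 0}
    - {"translation": [-20,22,-1.9],"rot": [0,0,0],"hand": 0}
  squeeze: 15

```text
t: 1.87
eef_pos: [0.3373, -0.3637, 0.2601]
ee_rot: [-3.141, 0.001, -2.81]
force: [1.4, -0.3, -0.1]
width: 0.0875
gripper_force: 0.0
```

Emit:
move_arm:
  rows:
    - {"translation": [-2.5,3,0],"rot": [0,0,0],"hand": 0}
    - {"translation": [-6.5,5.2,0],"rot": [0,0,0],"hand": 0}
    - {"translation": [-9.3,5.2,0],"rot": [0,0,0],"hand": 0}
    - {"translation": [-9.3,5.2,0],"rot": [0,0,0],"hand": 0}
    - {"translation": [-9.3,5.2,0],"rot": [0,0,0],"hand": 0}

```text
t: 2.28
eef_pos: [0.4092, -0.285, 0.2596]
ee_rot: [-3.141, 0.0, -2.808]
force: [0.8, -0.7, -0.4]
width: 0.0877
gripper_force: 0.0
```

```bash
python3 - <<'E'
from h import *
print(arm.get_state()['t'],arm.get_state()['eef_pos'])
im,d,c,T,W=look('w2.png',['rocket'])
for a,b in((.01,.03),(.03,.07),(.07,.08),(.08,.09),(.09,.1),(.1,.12)):
    P=near(W,d,(.361,-.302),.05,a,b); print(a,len(P),P.mean(0).round(4) if len(P) else '',circ(P) if len(P)>3 else '')
E
```

```text
2.2833 [ 0.40924895 -0.28497591  0.25962174]
rocket 0.94 [ 0.3612 -0.3016 -0.0017] [259. 122.]
0.01 105 [ 0.3559 -0.3024  0.0257] (array([ 361.5, -302.5]), 31.2)
0.03 18 [ 0.361  -0.3059  0.0672] (array([ 362. , -303.3]), 18.6)
0.07 219 [ 0.3592 -0.3028  0.0747] (array([ 361.7, -302.2]), 18.0)
0.08 254 [ 0.3602 -0.303   0.0857] (array([ 361.5, -302.3]), 15.1)
0.09 301 [ 0.3611 -0.3027  0.0945] (array([ 361.6, -302.9]), 12.0)
0.1 102 [ 0.3611 -0.3025  0.102 ] (array([ 361.1, -302. ]), 5.8)
```

View pics/w2.png

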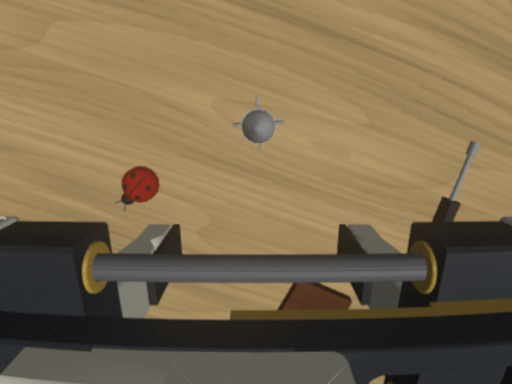

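The rocket stands at px (258,126), with the fins clear. The ladybird is at (140,184), head pointing down-left. The measured rocket axis is (0.3613, -0.3025).

```bash
python3 - <<'E'
from h import *
plan([.3613,-.3025,.05],-161)
E
```

```text
shift cm [ 4.92 -0.06 20.95] rot [ 0.01 -0.02 -0.03] q6~ -0.54
```

Emit:
move_arm:
  rows:
    - {"translation": [2.5,0,1],"rot": [0,0,0],"hand": 0}
    - {"translation": [4.9,-0.1,3],"rot": [0,0,0],"hand": 0}
    - {"translation": [4.9,-0.1,7],"rot": [0,0,0],"hand": 0}
    - {"translation": [4.9,-0.1,11],"rot": [0,0,0],"hand": 0}
    - {"translation": [4.9,-0.1,15],"rot": [0,0,0],"hand": 0}
    - {"translation": [4.9,-0.1,18],"rot": [0,0,0],"hand": 0}
    - {"translation": [4.9,-0.1,20],"rot": [0,0,0],"hand": 0}
    - {"translation": [4.9,-0.1,20.9],"rot": [0,0,0],"hand": 0}

```text
t: 3.05
eef_pos: [0.3592, -0.3029, 0.0479]
ee_rot: [3.139, -0.004, -2.813]
force: [-0.4, -0.3, -0.1]
width: 0.0878
gripper_force: 0.0
```

Emit:
move_arm:
  rows:
    - {"translation": [0,0,0],"rot": [0,0,0],"hand": 0}
    - {"translation": [0,0,0],"rot": [0,0,0],"hand": 0.5}
    - {"translation": [0,0,0],"rot": [0,0,0],"hand": 0.7}
    - {"translation": [0,0,0],"rot": [0,0,0],"hand": 0.8}
    - {"translation": [0,0,0],"rot": [0,0,0],"hand": 0.8}
    - {"translation": [0,0,0],"rot": [0,0,0],"hand": 0.8}
    - {"translation": [0,0,0],"rot": [0,0,0],"hand": 0.8}
    - {"translation": [0,0,0],"rot": [0,0,0],"hand": 0.8}
  squeeze: 15

```text
t: 3.72
eef_pos: [0.3622, -0.3028, 0.0509]
ee_rot: [-3.141, 0.001, -2.811]
force: [-0.1, -0.6, -0.4]
width: 0.0466
gripper_force: 0.0
```

```bash
python3 - <<'E'
from h import *
s=arm.get_state(); print(s['t'],s['eef_pos'],s['width'],s['gripper_force'])
plan([.52,.0,.16],-161);plan([.640,.158,.16],-161)
E
```

```text
3.7167 [ 0.36216387 -0.30282386  0.05092007] 0.046631267773929425 0.0
shift cm [-24.77  23.51 -10.9 ] rot [-0.02  0.03 -0.04] q6~ -1.24
shift cm [-41.25  34.55 -10.9 ] rot [-0.02  0.03 -0.04] q6~ -1.48
```

Emit:
move_arm:
  rows:
    - {"translation": [0,0,0],"rot": [0,0,0],"hand": 0.8}
    - {"translation": [0,0,0],"rot": [0,0,0],"hand": 0.8}
    - {"translation": [0,0,0],"rot": [0,0,0],"hand": 0.8}
    - {"translation": [0,0,0],"rot": [0,0,0],"hand": 0.8}
    - {"translation": [0,0,-1],"rot": [0,0,0],"hand": 0.8}
    - {"translation": [0,0,-3.5],"rot": [0,0,0],"hand": 0.8}
    - {"translation": [0,0,-7],"rot": [0,0,0],"hand": 0.8}
    - {"translation": [0,0,-11],"rot": [0,0,0],"hand": 0.8}

```text
t: 4.38
eef_pos: [0.3604, -0.3022, 0.1602]
ee_rot: [3.139, -0.003, -2.811]
force: [1.1, -0.5, -0.9]
width: 0.0356
gripper_force: 15.0
```

Emit:
move_arm:
  rows:
    - {"translation": [-2,2,0],"rot": [0,0,0],"hand": 0.8}
    - {"translation": [-4.5,4.5,0],"rot": [0,0,0],"hand": 0.8}
    - {"translation": [-7,7,0],"rot": [0,0,0],"hand": 0.8}
    - {"translation": [-9.5,9.5,0],"rot": [0,0,0],"hand": 0.8}
    - {"translation": [-12,12,0],"rot": [0,0,0],"hand": 0.8}
    - {"translation": [-14.5,14.5,0],"rot": [0,0,0],"hand": 0.8}
    - {"translation": [-17,17,0],"rot": [0,0,0],"hand": 0.8}
    - {"translation": [-19.5,19,0],"rot": [0,0,0],"hand": 0.8}

```text
t: 5.05
eef_pos: [0.4847, -0.0578, 0.1605]
ee_rot: [3.141, -0.0, -2.81]
force: [0.7, -0.3, -2.1]
width: 0.0358
gripper_force: 15.0
```

Emit:
move_arm:
  rows:
    - {"translation": [-2.5,2,0],"rot": [0,0,0],"hand": 0.8}
    - {"translation": [-5,4,0],"rot": [0,0,0],"hand": 0.8}
    - {"translation": [-7.5,6,0],"rot": [0,0,0],"hand": 0.8}
    - {"translation": [-10,8,0],"rot": [0,0,0],"hand": 0.8}
    - {"translation": [-12,9.5,0],"rot": [0,0,0],"hand": 0.8}
    - {"translation": [-13,10.5,0],"rot": [0,0,0],"hand": 0.8}
    - {"translation": [-13.7,11,0],"rot": [0,0,0],"hand": 0.8}
    - {"translation": [-13.7,11,0],"rot": [0,0,0],"hand": 0.8}

```text
t: 5.72
eef_pos: [0.5788, 0.0896, 0.1599]
ee_rot: [-3.141, -0.001, -2.81]
force: [0.6, -0.1, -0.8]
width: 0.0357
gripper_force: 15.0
```

```bash
python3 - <<'E'
from h import *
im,d,c,T,W=look('w3.png',['round_plinth','long_crank','rocket'])
P=near(W,d,(.64,.158),.06,.012,.026); print(len(P)); print(axis(P),circ(P))
plan([.640,.158,.16],-161)
E
```

```text
long_crank 0.66 [ 0.3497  0.2657 -0.0024] [507.  19.]
rocket 0.74 [0.5803 0.0904 0.1093] [259. 220.]
rocket 0.66 [ 0.5958 -0.1382 -0.0025] [ 41. 124.]
174
(array([637.2, 167.2]), array([89.3, 22.8]), 11.6) (array([639.1, 157.6]), 44.7)
shift cm [-8.16  4.64  0.05] rot [ 0.   -0.03 -0.1 ] q6~ -1.48
```

View pics/w3.png

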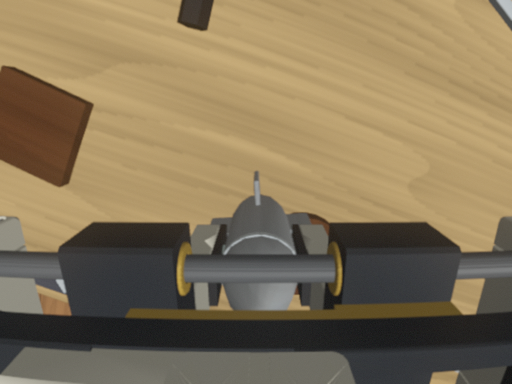

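The rocket is held upright at px (260,230). The round plinth is hidden beneath it at (320,225) and the square plinth shows at (45,125).

Emit:
move_arm:
  rows:
    - {"translation": [-3,2,0],"rot": [0,0,0],"hand": 0.8}
    - {"translation": [-5.5,3.5,0],"rot": [0,0,0],"hand": 0.8}
    - {"translation": [-7.5,4.5,1],"rot": [0,0,0],"hand": 0.8}
    - {"translation": [-8.2,4.6,3],"rot": [0,0,0],"hand": 0.8}
    - {"translation": [-8.2,4.6,5.5],"rot": [0,0,0],"hand": 0.8}
    - {"translation": [-8.2,4.6,7.5],"rot": [0,0,0],"hand": 0.8}
    - {"translation": [-8.2,4.6,8.4],"rot": [0,0,0],"hand": 0.8}
    - {"translation": [-8.2,4.6,8.4],"rot": [0,0,0],"hand": 0.8}

```text
t: 6.58
eef_pos: [0.6395, 0.1574, 0.0743]
ee_rot: [-3.141, -0.004, -2.812]
force: [0.6, -0.2, -1.0]
width: 0.0356
gripper_force: 15.0
```

```bash
python3 - <<'E'
from h import *
plan([.640,.158,.069],-161)
E
```

```text
shift cm [-0.07  0.05  0.53] rot [-0.03 -0.24 -0.11] q6~ -1.48
```

Emit:
move_arm:
  rows:
    - {"translation": [-0.1,0,0.2],"rot": [0,0,0],"hand": 0.8}
    - {"translation": [-0.1,0,0.4],"rot": [0,0,0],"hand": 0.8}
    - {"translation": [-0.1,0,0.5],"rot": [0,0,0],"hand": 0.8}
    - {"translation": [-0.1,0,0.6],"rot": [0,0,0],"hand": 0.8}
    - {"translation": [-0.1,0,0.6],"rot": [0,0,0],"hand": 0.8}

```text
t: 7.0
eef_pos: [0.6423, 0.1593, 0.0713]
ee_rot: [3.141, 0.001, -2.811]
force: [0.4, 0.1, 0.1]
width: 0.035
gripper_force: 15.0
```

Emit:
move_arm:
  rows:
    - {"translation": [0,0,0.1],"rot": [0,0,0],"hand": 0.8}
    - {"translation": [0,0,0.1],"rot": [0,0,0],"hand": 0.8}
    - {"translation": [0,0,0.1],"rot": [0,0,0],"hand": 0.8}

```text
t: 7.25
eef_pos: [0.6421, 0.1593, 0.0697]
ee_rot: [3.142, 0.0, -2.811]
force: [0.5, 0.7, -1.8]
width: 0.0359
gripper_force: 15.0
```

Emit:
move_arm:
  rows:
    - {"translation": [0,0,0.1],"rot": [0,0,0],"hand": 0.8}
    - {"translation": [0,0,0.1],"rot": [0,0,0],"hand": 0.8}
    - {"translation": [0,0,0.1],"rot": [0,0,0],"hand": 0.8}

```text
t: 7.5
eef_pos: [0.6423, 0.1593, 0.0687]
ee_rot: [-3.142, 0.0, -2.811]
force: [0.3, 0.2, 0.5]
width: 0.0357
gripper_force: 15.0
```

Emit:
move_arm:
  rows:
    - {"translation": [0,0,-0.2],"rot": [0,0,0],"hand": 0.8}
    - {"translation": [0.1,0,-0.2],"rot": [0,0,0],"hand": 0.8}
    - {"translation": [0.2,0,-0.2],"rot": [0,0,0],"hand": 0.8}
    - {"translation": [0.2,0,-0.2],"rot": [0,0,0],"hand": 0.8}
    - {"translation": [0.2,0,-0.1],"rot": [0,0,0],"hand": 0.8}
    - {"translation": [0.2,0,0],"rot": [0,0,0],"hand": 0.8}
    - {"translation": [0.2,0,0.05],"rot": [0,0,0],"hand": 0.8}
    - {"translation": [0.2,0,0.05],"rot": [0,0,0],"hand": 0.8}

```text
t: 8.17
eef_pos: [0.6403, 0.1586, 0.0687]
ee_rot: [-3.141, 0.0, -2.811]
force: [-2.2, 0.0, 4.0]
width: 0.0356
gripper_force: 15.0
```

Emit:
move_arm:
  rows:
    - {"translation": [0,0,0],"rot": [0,0,0],"hand": 0.5}
    - {"translation": [0,0,0],"rot": [0,0,0],"hand": 0.4}
    - {"translation": [0,0,0],"rot": [0,0,0],"hand": 0.2}
    - {"translation": [0,0,0],"rot": [0,0,0],"hand": 0}
    - {"translation": [0,0,0],"rot": [0,0,0],"hand": 0}
    - {"translation": [0,0,0],"rot": [0,0,0],"hand": 0}
    - {"translation": [0,0,0],"rot": [0,0,0],"hand": 0}

```text
t: 8.75
eef_pos: [0.6402, 0.1585, 0.068]
ee_rot: [-3.142, -0.0, -2.811]
force: [0.1, 0.6, -0.0]
width: 0.0767
gripper_force: 0.0
```

Emit:
move_arm:
  rows:
    - {"translation": [0,0,-1],"rot": [0,0,0],"hand": 0}
    - {"translation": [0,0,-4],"rot": [0,0,0],"hand": 0}
    - {"translation": [0,0,-8],"rot": [0,0,0],"hand": 0}
    - {"translation": [0,0,-12],"rot": [0,0,0],"hand": 0}
    - {"translation": [0,0,-16],"rot": [0,0,0],"hand": 0}
    - {"translation": [-2,0,-19],"rot": [0,0,0],"hand": 0}
    - {"translation": [-4,0,-20],"rot": [0,0,0],"hand": 0}
    - {"translation": [-6,0,-20],"rot": [0,0,0],"hand": 0}

```text
t: 9.42
eef_pos: [0.699, 0.1786, 0.2749]
ee_rot: [3.141, 0.009, -2.81]
force: [0.4, -0.6, 1.4]
width: 0.0877
gripper_force: 0.0
```

```bash
python3 - <<'E'
from h import *
print(arm.get_state()['t'],arm.get_state()['eef_pos'])
im,d,c,T,W=look('w4.png',['round_plinth','rocket','square_plinth'])
for a,b in((.012,.026),(.085,.1),(.1,.112),(.112,.12)):
    P=near(W,d,(.64,.158),.06,a,b); print(a,len(P)); print(P.mean(0),circ(P) if len(P)>3 else '')
E
```

```text
9.4167 [0.69895379 0.17855461 0.27489626]
round_plinth 0.93 [ 0.6392  0.1535 -0.0037] [255. 109.]
rocket 0.91 [0.6411 0.1582 0.0186] [258. 112.]
square_plinth 0.87 [ 0.594  -0.1384 -0.0026] [53.  5.]
0.012 2881
[0.63707002 0.15520519 0.01731899] (array([639. , 156.7]), 44.8)
0.085 294
[0.6380193  0.15816953 0.0932144 ] (array([639.7, 158.8]), 18.0)
0.1 387
[0.63909183 0.15859149 0.10670013] (array([639.7, 158.9]), 14.4)
0.112 223
[0.63934633 0.15857706 0.11576943] (array([639.4, 158.6]), 9.1)
```

View pics/w4.png

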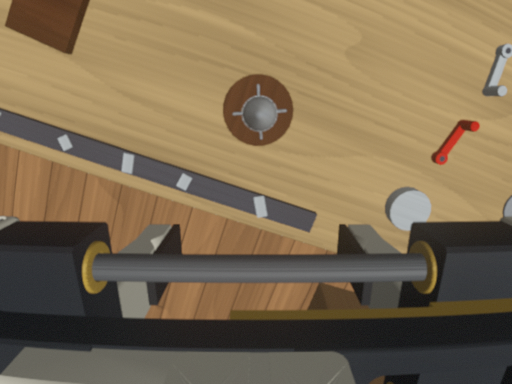

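The rocket stands on the round plinth at px (260,113), within about 2 mm of centre (plinth (258,110)). The strip runs from (0,115) to (315,225).

```bash
python3 - <<'E'
from h import *
z=np.load('w.npz'); c,_=campose('wrist'); T=z['T']; W=cloud(c,T,z['d']); d=z['d']; hsv=cv2.cvtColor(z['im'],cv2.COLOR_RGB2HSV)
m=(d>0)&(W[...,2]>.007)&(W[...,2]<.018)&(W[...,0]>.73)&(W[...,0]<.80)
print('strip',m.sum(),axis(W[m]))
def strip(n):
    z=np.load(n+'0.npz'); c,T=campose(n); W=cloud(c,T,z['d']); m=(z['d']>0)&(W[...,2]>.006)&(W[...,2]<.02)&(W[...,0]>.73)&(W[...,0]<.80)&(abs(W[...,1]+.016)<.34); print(n,axis(W[m]))
strip('top');strip('side')
plan([.531,-.451,.22],148)
E
```

```text
strip 7038 (array([760.4,  50.9]), array([ 31.4, 460.9]), -90.0)
top (array([764.4, -14.1]), array([ 66.9, 665.2]), -89.4)
side (array([759.6, -35.3]), array([ 38.3, 638.9]), -89.9)
shift cm [ 36.08 -54.11   4.81] rot [-3.000e-02 -6.000e-02  5.094e+01] q6~ 4.86
```

Emit:
move_arm:
  rows:
    - {"translation": [1.8,-2.7,0],"rot": [0,0,0],"hand": 0}
    - {"translation": [4,-6,0],"rot": [0,0,0],"hand": 0}
    - {"translation": [6.3,-9.4,0],"rot": [0,0,0],"hand": 0}
    - {"translation": [8.6,-12.8,0],"rot": [0,0,0],"hand": 0}
    - {"translation": [10.9,-16.2,0],"rot": [0,0,0],"hand": 0}
    - {"translation": [13.2,-19.6,1],"rot": [0,0,0],"hand": 0}
    - {"translation": [15.5,-23,1.5],"rot": [0,0,0],"hand": 0}
    - {"translation": [17.8,-26.4,2.4],"rot": [0,0,0],"hand": 0}

```text
t: 10.28
eef_pos: [0.6128, -0.1306, 0.245]
ee_rot: [-3.141, 0.001, -2.81]
force: [1.0, -0.3, 0.9]
width: 0.0875
gripper_force: 0.0
```

Emit:
move_arm:
  rows:
    - {"translation": [2.3,-3.4,0.5],"rot": [0,0,7],"hand": 0}
    - {"translation": [4.6,-6.8,1],"rot": [0,0,14],"hand": 0}
    - {"translation": [6.9,-10.2,1.5],"rot": [0,0,21],"hand": 0}
    - {"translation": [9.2,-13.6,2],"rot": [0,0,28],"hand": 0}
    - {"translation": [11.5,-17,2.4],"rot": [0,0,35],"hand": 0}
    - {"translation": [13.8,-20.4,2.4],"rot": [0,0,42],"hand": 0}
    - {"translation": [16,-24,2.4],"rot": [0,0,47],"hand": 0}
    - {"translation": [18.2,-27.6,2.4],"rot": [0,0,51],"hand": 0}

```text
t: 10.95
eef_pos: [0.5305, -0.4493, 0.2206]
ee_rot: [-3.142, -0.0, 2.578]
force: [1.7, 0.4, -0.1]
width: 0.0878
gripper_force: 0.0
```

Emit:
move_arm:
  rows:
    - {"translation": [0,0,0],"rot": [0,0,0],"hand": 0}
    - {"translation": [0,0,0],"rot": [0,0,0],"hand": 0}
    - {"translation": [0,0,0],"rot": [0,0,0],"hand": 0}

```text
t: 11.2
eef_pos: [0.5312, -0.4479, 0.22]
ee_rot: [3.142, -0.001, 2.582]
force: [-0.4, 0.1, 0.1]
width: 0.0876
gripper_force: 0.0
```

```bash
python3 - <<'E'
from h import *
print(arm.get_state()['t'],arm.get_state()['eef_pos'],arm.get_state()['ee_rot'])
im,d,c,T,W=look('w5.png',['ladybird','square_plinth'])
h=cv2.cvtColor(im,cv2.COLOR_RGB2HSV); dx=np.hypot(W[...,0]-.489,W[...,1]+.424)<.05
red=((h[...,0]<8)|(h[...,0]>172))&(h[...,1]>150)&dx&(d>0)
print('red',red.sum(),circ(W[red]),W[red].max(0),W[red].mean(0))
P=near(W,d,(.489,-.424),.05,.006,.04); print('all',circ(P)); 
hi=P[P[:,2]>.023]; print('top',hi.mean(0))
v,u=np.nonzero(red); print(u.mean(),v.mean())
bl=(h[...,2]<60)&dx&(d>0)&(W[...,2]>.004); q=W[bl]; q=q[np.hypot(q[:,0]-hi.mean(0)[0],q[:,1]-hi.mean(0)[1])>.025]; print('head',len(q),q.mean(0), np.degrees(np.arctan2(*(q.mean(0)-hi.mean(0))[[1,0]])))
E
```

```text
11.2 [ 0.53121685 -0.44791183  0.22002123] [ 3.14154260e+00 -8.52335838e-04  2.58164985e+00]
ladybird 0.67 [ 0.491  -0.4265  0.0016] [256. 129.]
square_plinth 0.67 [ 0.595  -0.1385 -0.002 ] [507.  78.]
red 1151 (array([ 488.6, -425.7]), 22.3) [ 0.51055606 -0.40350838  0.03048365] [ 0.48761568 -0.42472693  0.02278336]
all (array([ 495.2, -429.5]), 30.5)
top [ 0.48814468 -0.42564175  0.02571854]
255.75238922675933 127.25108601216334
head 13868 [ 0.50886312 -0.43451687  0.30616697] -23.188733030526752
```

View pics/w5.png

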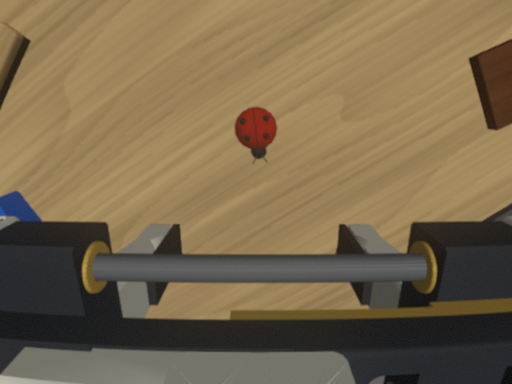

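The ladybird is at px (256,127), right way up, with its head at (259,155) pointing along tool −x. The jaws already close across it.

```bash
python3 - <<'E'
from h import *
plan([.489,-.426,.0165],148)
E
```

```text
shift cm [ 4.79 -0.55 20.41] rot [0.01 0.01 0.06] q6~ 4.87
```

Emit:
move_arm:
  rows:
    - {"translation": [2.4,-0.3,2],"rot": [0,0,0],"hand": 0}
    - {"translation": [4.8,-0.5,5],"rot": [0,0,0],"hand": 0}
    - {"translation": [4.8,-0.5,9],"rot": [0,0,0],"hand": 0}
    - {"translation": [4.8,-0.5,13],"rot": [0,0,0],"hand": 0}
    - {"translation": [4.8,-0.5,16.5],"rot": [0,0,0],"hand": 0}
    - {"translation": [4.8,-0.5,19],"rot": [0,0,0],"hand": 0}
    - {"translation": [4.8,-0.5,20],"rot": [0,0,0],"hand": 0}
    - {"translation": [4.8,-0.5,20.4],"rot": [0,0,0],"hand": 0}

```text
t: 12.02
eef_pos: [0.4885, -0.4254, 0.0146]
ee_rot: [-3.141, -0.003, 2.584]
force: [0.6, -0.0, -0.0]
width: 0.0876
gripper_force: 0.0
```

Emit:
move_arm:
  rows:
    - {"translation": [0,0,0],"rot": [0,0,0],"hand": 0}
    - {"translation": [0,0,0],"rot": [0,0,0],"hand": 0.4}
    - {"translation": [0,0,0],"rot": [0,0,0],"hand": 0.6}
    - {"translation": [0,0,0],"rot": [0,0,0],"hand": 0.6}
    - {"translation": [0,0,0],"rot": [0,0,0],"hand": 0.6}
    - {"translation": [0,0,0],"rot": [0,0,0],"hand": 0.6}
    - {"translation": [0,0,0],"rot": [0,0,0],"hand": 0.6}
    - {"translation": [0,0,0],"rot": [0,0,0],"hand": 0.6}

```text
t: 12.68
eef_pos: [0.4889, -0.4268, 0.0165]
ee_rot: [3.142, 0.0, 2.582]
force: [-0.7, 0.3, 2.5]
width: 0.0471
gripper_force: 15.0
```

Emit:
move_arm:
  rows:
    - {"translation": [0,0,0],"rot": [0,0,0],"hand": 0.6}
    - {"translation": [0,0,0],"rot": [0,0,0],"hand": 0.6}

```text
t: 12.85
eef_pos: [0.489, -0.4269, 0.0165]
ee_rot: [-3.142, 0.0, 2.582]
force: [0.1, 1.6, 3.4]
width: 0.0473
gripper_force: 15.0
```

Emit:
move_arm:
  rows:
    - {"translation": [0,0,-1],"rot": [0,0,0],"hand": 0.6}
    - {"translation": [0,0,-3],"rot": [0,0,0],"hand": 0.6}
    - {"translation": [0,0,-6],"rot": [0,0,0],"hand": 0.6}
    - {"translation": [0,0,-9],"rot": [0,0,0],"hand": 0.6}
    - {"translation": [0,0,-12],"rot": [0,0,0],"hand": 0.6}
    - {"translation": [0,0,-15],"rot": [0,0,0],"hand": 0.6}
    - {"translation": [0,0,-17],"rot": [0,0,0],"hand": 0.6}
    - {"translation": [0,0,-18],"rot": [0,0,0],"hand": 0.6}

```text
t: 13.52
eef_pos: [0.4898, -0.4275, 0.2004]
ee_rot: [-3.142, 0.005, 2.583]
force: [1.1, -0.2, -0.2]
width: 0.0471
gripper_force: 15.0
```

```bash
python3 - <<'E'
from h import *
s=arm.get_state(); print(s['width'],s['force'])
plan([.654,-.17,.2],148)
E
```

```text
0.04714468162362092 [ 1.08417491 -0.20100192 -0.19164688]
shift cm [-0.27 30.53  0.04] rot [-0.    0.28 -0.03] q6~ 4.41
```

Emit:
move_arm:
  rows:
    - {"translation": [0,3,0],"rot": [0,0,0],"hand": 0.6}
    - {"translation": [0,7,0],"rot": [0,0,0],"hand": 0.6}
    - {"translation": [0,11,0],"rot": [0,0,0],"hand": 0.6}
    - {"translation": [0,15,0],"rot": [0,0,0],"hand": 0.6}
    - {"translation": [0,19,0],"rot": [0,0,0],"hand": 0.6}
    - {"translation": [0,23,0],"rot": [0,0,0],"hand": 0.6}
    - {"translation": [0,27,0],"rot": [0,0,0],"hand": 0.6}
    - {"translation": [0,29.5,0],"rot": [0,0,0],"hand": 0.6}

```text
t: 14.18
eef_pos: [0.6465, -0.1734, 0.1953]
ee_rot: [-3.141, -0.001, 2.584]
force: [0.6, -1.2, -0.4]
width: 0.0471
gripper_force: 15.0
```

Emit:
move_arm:
  rows:
    - {"translation": [0,1,0],"rot": [0,0,0],"hand": 0.6}
    - {"translation": [0,1,0],"rot": [0,0,0],"hand": 0.6}
    - {"translation": [0,1,0],"rot": [0,0,0],"hand": 0.6}

```text
t: 14.43
eef_pos: [0.6503, -0.1679, 0.1953]
ee_rot: [-3.141, -0.002, 2.583]
force: [-0.3, 0.2, -1.1]
width: 0.0473
gripper_force: 15.0
```

```bash
python3 - <<'E'
from h import *
print(arm.get_state()['t'],arm.get_state()['eef_pos'],arm.get_state()['width'])
im,d,c,T,W=look('w6.png',['ladybird','square_plinth'])
P=near(W,d,(.599,-.135),.075,.012,.024); print(len(P),P.mean(0),axis(P),circ(P))
plan([.598,-.135,.1],148)
E
```

```text
14.4333 [ 0.65032077 -0.16785516  0.19529157] 0.04725248012110483
ladybird 0.6 [ 0.65   -0.1678  0.1778] [258. 238.]
square_plinth 0.58 [ 0.5962 -0.1395 -0.0032] [255. 116.]
7736 [ 0.59663016 -0.13577367  0.0172987 ] (array([ 598.1, -136.5]), array([90.2, 90.5]), -6.6) (array([ 597.7, -136.1]), 62.4)
shift cm [6.22 0.15 9.6 ] rot [-0.02 -0.03 -0.12] q6~ 4.38
```

View pics/w6.png

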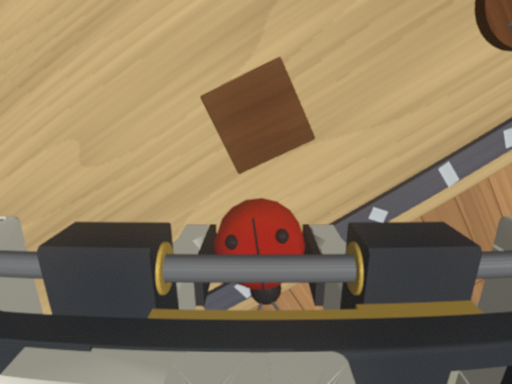

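The ladybird is held at px (260,240). The square plinth is clear at (258,115): centre (0.598, -0.136), turned -6.6°, and its 90×90 fit matches the given size.

Emit:
move_arm:
  rows:
    - {"translation": [3,0.1,1],"rot": [0,0,0],"hand": 0.6}
    - {"translation": [5.5,0.2,3.5],"rot": [0,0,0],"hand": 0.6}
    - {"translation": [6.2,0.2,7],"rot": [0,0,0],"hand": 0.6}
    - {"translation": [6.2,0.2,10],"rot": [0,0,0],"hand": 0.6}
    - {"translation": [6.2,0.2,12.5],"rot": [0,0,0],"hand": 0.6}
    - {"translation": [6.2,0.2,14.5],"rot": [0,0,0],"hand": 0.6}
    - {"translation": [6.2,0.2,15.3],"rot": [0,0,0],"hand": 0.6}
    - {"translation": [6.2,0.2,15.3],"rot": [0,0,0],"hand": 0.6}

```text
t: 15.25
eef_pos: [0.5975, -0.1346, 0.0414]
ee_rot: [-3.139, -0.003, 2.581]
force: [-0.8, 0.2, 0.3]
width: 0.0473
gripper_force: 15.0
```

Emit:
move_arm:
  rows:
    - {"translation": [0,0,0],"rot": [0,0,0],"hand": 0.6}
    - {"translation": [0,0,0],"rot": [0,0,0],"hand": 0.6}
    - {"translation": [0,0,0],"rot": [0,0,0],"hand": 0.6}

```text
t: 15.5
eef_pos: [0.6003, -0.1339, 0.0449]
ee_rot: [3.14, 0.002, 2.582]
force: [0.0, 0.1, -0.9]
width: 0.0472
gripper_force: 15.0
```

```bash
python3 - <<'E'
from h import *
plan([.598,-.136,.0345],148)
E
```

```text
shift cm [ 0.09 -0.31  1.04] rot [ 0.09  0.13 -0.05] q6~ 4.38
```

Emit:
move_arm:
  rows:
    - {"translation": [0.1,-0.3,0.2],"rot": [0,0,0],"hand": 0.6}
    - {"translation": [0.1,-0.3,0.5],"rot": [0,0,0],"hand": 0.6}
    - {"translation": [0.1,-0.3,0.8],"rot": [0,0,0],"hand": 0.6}
    - {"translation": [0.1,-0.3,1.0],"rot": [0,0,0],"hand": 0.6}
    - {"translation": [0.1,-0.3,1.0],"rot": [0,0,0],"hand": 0.6}
    - {"translation": [0.1,-0.3,1.0],"rot": [0,0,0],"hand": 0.6}

```text
t: 16.0
eef_pos: [0.5969, -0.1358, 0.034]
ee_rot: [-3.141, 0.0, 2.583]
force: [-3.6, 0.5, 7.7]
width: 0.0473
gripper_force: 15.0
```

Emit:
move_arm:
  rows:
    - {"translation": [0,0,0.05],"rot": [0,0,0],"hand": 0.6}
    - {"translation": [0,0,0.05],"rot": [0,0,0],"hand": 0.6}
    - {"translation": [0,0,0.05],"rot": [0,0,0],"hand": 0.6}

```text
t: 16.25
eef_pos: [0.5969, -0.1358, 0.034]
ee_rot: [-3.141, 0.001, 2.583]
force: [-4.6, 0.7, 12.4]
width: 0.0468
gripper_force: 15.0
```

Emit:
move_arm:
  rows:
    - {"translation": [0,0,-0.1],"rot": [0,0,0],"hand": 0.6}
    - {"translation": [0,0,-0.1],"rot": [0,0,0],"hand": 0.3}
    - {"translation": [0,0,-0.1],"rot": [0,0,0],"hand": 0}
    - {"translation": [0,0,-0.1],"rot": [0,0,0],"hand": 0}
    - {"translation": [0,0,-0.1],"rot": [0,0,0],"hand": 0}
    - {"translation": [0,0,-0.1],"rot": [0,0,0],"hand": 0}

```text
t: 16.75
eef_pos: [0.5967, -0.1357, 0.0334]
ee_rot: [-3.141, -0.0, 2.582]
force: [0.1, 0.4, -1.2]
width: 0.0753
gripper_force: 0.0
```

Emit:
move_arm:
  rows:
    - {"translation": [0,0,-2],"rot": [0,0,0],"hand": 0}
    - {"translation": [0,0,-5],"rot": [0,0,0],"hand": 0}
    - {"translation": [0,0,-9],"rot": [0,0,0],"hand": 0}
    - {"translation": [-1,0,-13],"rot": [0,0,0],"hand": 0}
    - {"translation": [-3,0,-16],"rot": [0,0,0],"hand": 0}
    - {"translation": [-5.5,0,-18],"rot": [0,0,0],"hand": 0}
    - {"translation": [-6,0,-18],"rot": [0,0,0],"hand": 0}
    - {"translation": [-6,0,-18],"rot": [0,0,0],"hand": 0}

```text
t: 17.42
eef_pos: [0.6491, -0.1682, 0.2145]
ee_rot: [3.14, 0.002, 2.581]
force: [0.0, -0.3, -1.2]
width: 0.0874
gripper_force: 0.0
```

```bash
python3 - <<'E'
from h import *
print(arm.get_state()['t'],arm.get_state()['eef_pos'])
im,d,c,T,W=look('w7.png',['ladybird'])
h=cv2.cvtColor(im,cv2.COLOR_RGB2HSV); red=((h[...,0]<8)|(h[...,0]>172))&(h[...,1]>150)&(np.hypot(W[...,0]-.598,W[...,1]+.136)<.06)&(d>0)
print('red',red.sum(),circ(W[red]),W[red].max(0))
P=near(W,d,(.598,-.136),.075,.012,.024); print(axis(P))
plan([.322,.281,.2],148)
E
```

```text
17.4167 [ 0.6491185  -0.16823974  0.21453204]
ladybird 0.68 [ 0.5984 -0.134   0.0175] [261. 116.]
red 1533 (array([ 596.4, -135.1]), 24.6) [ 0.6207549  -0.11084831  0.04768338]
(array([ 598. , -136.5]), array([89.8, 90.3]), -6.8)
shift cm [51.32 20.74  1.32] rot [-0.04 -0.13 -0.09] q6~ 3.44
```

Emit:
move_arm:
  rows:
    - {"translation": [3,1.2,0],"rot": [0,0,-7],"hand": 0}
    - {"translation": [6,2.4,0],"rot": [0,0,-14],"hand": 0}
    - {"translation": [9,3.6,0],"rot": [0,0,-21],"hand": 0}
    - {"translation": [12,4.8,0],"rot": [0,0,-28],"hand": 0}
    - {"translation": [15,6,0],"rot": [0,0,-35],"hand": 0}
    - {"translation": [18,7.2,0.5],"rot": [0,0,-42],"hand": 0}
    - {"translation": [21,8.4,0.5],"rot": [0,0,-49],"hand": 0}
    - {"translation": [24,9.6,1],"rot": [0,0,-56],"hand": 0}

```text
t: 18.18
eef_pos: [0.4929, 0.042, 0.2029]
ee_rot: [3.142, -0.001, -2.717]
force: [0.9, 0.8, 0.6]
width: 0.0877
gripper_force: 0.0
```

Emit:
move_arm:
  rows:
    - {"translation": [0,0,0],"rot": [0,0,-7],"hand": 0}
    - {"translation": [0,0,0],"rot": [0,0,-14],"hand": 0}
    - {"translation": [0,0,0],"rot": [0,0,-21],"hand": 0}
    - {"translation": [0,0,0],"rot": [0,0,-28],"hand": 0}
    - {"translation": [0,0,0],"rot": [0,0,-35],"hand": 0}
    - {"translation": [0,0,0],"rot": [0,0,-42],"hand": 0}
    - {"translation": [0,0,0],"rot": [0,0,-49],"hand": 0}
    - {"translation": [0,0,0],"rot": [0,0,-56],"hand": 0}

```text
t: 18.85
eef_pos: [0.4935, 0.041, 0.2024]
ee_rot: [3.139, -0.001, -1.74]
force: [0.7, 1.0, 0.2]
width: 0.0874
gripper_force: 0.0
```

```bash
python3 - <<'E'
from h import *
print(arm.get_state()['q'],arm.get_state()['eef_pos'])
plan([.322,.281,.2],-25)
E
```

```text
[ 4.80256306e-01  9.28959023e-02 -4.29433389e-01 -4.46648399e-04
 -1.05097917e+00 -6.48935620e-01] [0.49352376 0.04098916 0.20240187]
shift cm [-20.78  20.94   0.26] rot [ 1.500e-01  2.000e-02 -7.468e+01] q6~ 0.42
```

Emit:
move_arm:
  rows:
    - {"translation": [-2.5,2.5,0],"rot": [0,0,-7],"hand": 0}
    - {"translation": [-5,5,0],"rot": [0,0,-14],"hand": 0}
    - {"translation": [-7.5,7.5,0],"rot": [0,0,-21],"hand": 0}
    - {"translation": [-10,10,0],"rot": [0,0,-28],"hand": 0}
    - {"translation": [-12.5,12.5,0],"rot": [0,0,-35],"hand": 0}
    - {"translation": [-15,15,0],"rot": [0,0,-42],"hand": 0}
    - {"translation": [-18,18,0],"rot": [0,0,-49],"hand": 0}
    - {"translation": [-20.8,20.9,0],"rot": [0,0,-56],"hand": 0}

```text
t: 19.52
eef_pos: [0.3234, 0.2825, 0.2028]
ee_rot: [3.14, -0.0, -0.763]
force: [1.5, 1.2, 0.1]
width: 0.0881
gripper_force: 0.0
```

Emit:
move_arm:
  rows:
    - {"translation": [0,0,0],"rot": [0,0,-7],"hand": 0}
    - {"translation": [0,0,0],"rot": [0,0,-14],"hand": 0}
    - {"translation": [0,0,0],"rot": [0,0,-18.7],"hand": 0}
    - {"translation": [0,0,0],"rot": [0,0,-18.7],"hand": 0}
    - {"translation": [0,0,0],"rot": [0,0,-18.7],"hand": 0}

```text
t: 19.93
eef_pos: [0.3249, 0.2817, 0.2029]
ee_rot: [3.14, 0.0, -0.445]
force: [0.0, -0.3, 0.1]
width: 0.0873
gripper_force: 0.0
```

```bash
cat >> h.py <<'E'
def crank(W,d,xy,r,im,z0=0.0,extra=None):
    hsv=cv2.cvtColor(im,cv2.COLOR_RGB2HSV); near_=(np.hypot(W[...,0]-xy[0],W[...,1]-xy[1])<r)&(d>0)
    kn=near_&(W[...,2]>z0+.026)&(W[...,2]<z0+.04); P=W[kn]; print('knob',len(P),P.mean(0).round(4),circ(P))
    bs=near_&(W[...,2]>z0+.0115)&(W[...,2]<z0+.018)&(np.hypot(W[...,0]-P.mean(0)[0],W[...,1]-P.mean(0)[1])>.02); B=W[bs]; print('boss',len(B),B.mean(0).round(4),circ(B))
    al=near_&(W[...,2]>z0+.005)&(W[...,2]<z0+.04); A=W[al]; print('all',axis(A))
    k,b=circ(P)[0],circ(B)[0]; print('yaw',np.degrees(np.arctan2(*(k-b)[::-1])).round(2),'dist',np.linalg.norm(k-b).round(1))
    ar=near_&(W[...,2]>z0+.006)&(W[...,2]<z0+.0115)&(np.hypot(W[...,0]-P.mean(0)[0],W[...,1]-P.mean(0)[1])>.02); Q=W[ar][:,:2]; l=cv2.fitLine((Q*1000).astype(np.float32),cv2.DIST_HUBER,0,.01,.01).ravel(); print('armline yaw',np.degrees(np.arctan2(l[1],l[0])).round(2),l[2:])
E
python3 - <<'E'
from h import *
print(arm.get_state()['t'],arm.get_state()['eef_pos'],arm.get_state()['ee_rot'])
im,d,c,T,W=look('w8.png',['long_crank'])
crank(W,d,(.348,.268),.07,im)
E
```

```text
19.9333 [0.3248742  0.28168055 0.20286667] [ 3.13992478e+00  1.53210886e-04 -4.44652701e-01]
long_crank 0.73 [ 0.3526  0.2641 -0.0039] [262. 141.]
knob 147 [0.3703 0.3126 0.0309] (array([370.2, 313. ]), 7.0)
boss 211 [0.3298 0.2186 0.0134] (array([339. , 244.8]), 37.1)
all (array([348.8, 264.9]), array([118.7,  17.2]), 67.9)
yaw 65.42 dist 75.0
armline yaw 67.47 [347.552  259.6102]
```

View pics/w8.png

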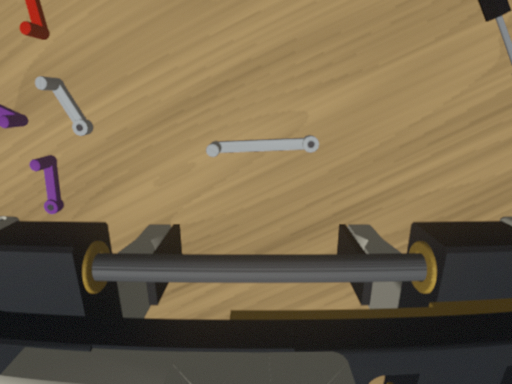

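The long crank is at px (262,146), with its knob at left (213,149) and boss at right (311,144). It measures 118.7 mm at yaw 67.5°. I'll grip it by the knob, closing along the crank, so the gripper body stays clear of the rocket when placing.

```bash
python3 - <<'E'
from h import *
plan([.3698,.3134,.0265],-22.5)
E
```

```text
shift cm [ 2.66 -4.78 17.67] rot [ 0.05  0.01 -3.01] q6~ 0.48
```

Emit:
move_arm:
  rows:
    - {"translation": [1.5,-2.5,2],"rot": [0,0,-3],"hand": 0}
    - {"translation": [2.7,-4.8,5],"rot": [0,0,-3],"hand": 0}
    - {"translation": [2.7,-4.8,9],"rot": [0,0,-3],"hand": 0}
    - {"translation": [2.7,-4.8,12],"rot": [0,0,-3],"hand": 0.3}
    - {"translation": [2.7,-4.8,14],"rot": [0,0,-3],"hand": 0.4}
    - {"translation": [2.7,-4.8,15],"rot": [0,0,-3],"hand": 0.4}
    - {"translation": [2.7,-4.8,15.7],"rot": [0,0,-3],"hand": 0.4}
    - {"translation": [2.7,-4.8,15.7],"rot": [0,0,-3],"hand": 0.4}
  squeeze: 30

```text
t: 20.7
eef_pos: [0.3703, 0.3132, 0.0453]
ee_rot: [3.139, 0.0, -0.392]
force: [0.6, 0.2, 0.1]
width: 0.0599
gripper_force: 0.0
```

Emit:
move_arm:
  rows:
    - {"translation": [0,0,0],"rot": [0,0,0],"hand": 0.4}
    - {"translation": [0,0,0],"rot": [0,0,0],"hand": 0.4}
    - {"translation": [0,0,0],"rot": [0,0,0],"hand": 0.4}

```text
t: 20.95
eef_pos: [0.371, 0.3149, 0.0478]
ee_rot: [-3.14, -0.0, -0.39]
force: [-0.2, -0.3, 0.0]
width: 0.0526
gripper_force: 0.0
```

```bash
python3 - <<'E'
from h import *
print(arm.get_state()['eef_pos'])
plan([.3698,.3134,.0265],-22.5)
E
```

```text
[0.37098723 0.31492987 0.04775074]
shift cm [-0.05  0.19  2.12] rot [-0.12 -0.02  0.14] q6~ 0.48
```

Emit:
move_arm:
  rows:
    - {"translation": [0,0.2,0.8],"rot": [0,0,0],"hand": 0.4}
    - {"translation": [0,0.2,1.6],"rot": [0,0,0],"hand": 0.4}
    - {"translation": [0,0.2,2.1],"rot": [0,0,0],"hand": 0.4}
    - {"translation": [0,0.2,2.1],"rot": [0,0,0],"hand": 0.4}
    - {"translation": [0,0.2,2.1],"rot": [0,0,0],"hand": 0.4}

```text
t: 21.37
eef_pos: [0.3697, 0.3122, 0.0252]
ee_rot: [3.14, 0.0, -0.39]
force: [0.2, -0.2, 0.2]
width: 0.0524
gripper_force: 0.0
```

Emit:
move_arm:
  rows:
    - {"translation": [0,0,0],"rot": [0,0,0],"hand": 0.7}
    - {"translation": [0,0,0],"rot": [0,0,0],"hand": 0.9}
    - {"translation": [0,0,0],"rot": [0,0,0],"hand": 1}
    - {"translation": [0,0,0],"rot": [0,0,0],"hand": 1}
    - {"translation": [0,0,0],"rot": [0,0,0],"hand": 1}
    - {"translation": [0,0,0],"rot": [0,0,0],"hand": 1}
    - {"translation": [0,0,0],"rot": [0,0,0],"hand": 1}
    - {"translation": [0,0,0],"rot": [0,0,0],"hand": 1}

```text
t: 22.03
eef_pos: [0.3699, 0.3125, 0.0258]
ee_rot: [-3.141, -0.0, -0.39]
force: [-0.4, -0.2, 0.4]
width: 0.0129
gripper_force: 30.0
```

Emit:
move_arm:
  rows:
    - {"translation": [0,0,0],"rot": [0,0,0],"hand": 1}

```text
t: 22.12
eef_pos: [0.3699, 0.3125, 0.0258]
ee_rot: [-3.141, -0.0, -0.39]
force: [-0.0, 0.4, 0.8]
width: 0.0131
gripper_force: 30.0
```

Emit:
move_arm:
  rows:
    - {"translation": [0,0,-0.5],"rot": [0,0,0],"hand": 1}
    - {"translation": [0,0,-1.5],"rot": [0,0,0],"hand": 1}
    - {"translation": [0,0,-3],"rot": [0,0,0],"hand": 1}
    - {"translation": [0,0,-5],"rot": [0,0,0],"hand": 1}
    - {"translation": [0,0,-7],"rot": [0,0,0],"hand": 1}
    - {"translation": [0,0,-9],"rot": [0,0,0],"hand": 1}
    - {"translation": [0,0,-10],"rot": [0,0,0],"hand": 1}
    - {"translation": [0,0,-10],"rot": [0,0,0],"hand": 1}

```text
t: 22.78
eef_pos: [0.3706, 0.3136, 0.1284]
ee_rot: [-3.137, -0.001, -0.39]
force: [0.1, 0.4, -1.2]
width: 0.0132
gripper_force: 30.0
```

Emit:
move_arm:
  rows:
    - {"translation": [0,0,0],"rot": [0,0,2],"hand": 1}
    - {"translation": [0,0,0],"rot": [0,0,6],"hand": 1}
    - {"translation": [0,0,0],"rot": [0,0,11],"hand": 1}
    - {"translation": [0,0,0],"rot": [0,0,16],"hand": 1}
    - {"translation": [0,0,0],"rot": [0,0,21],"hand": 1}
    - {"translation": [0,0,0],"rot": [0,0,26],"hand": 1}
    - {"translation": [0,0,0],"rot": [0,0,31],"hand": 1}
    - {"translation": [0,0,0],"rot": [0,0,35],"hand": 1}

```text
t: 23.45
eef_pos: [0.3695, 0.3119, 0.1249]
ee_rot: [3.14, -0.0, -1.006]
force: [-0.0, 0.8, -0.5]
width: 0.013
gripper_force: 30.0
```

Emit:
move_arm:
  rows:
    - {"translation": [0,0,0],"rot": [0,0,4],"hand": 1}
    - {"translation": [0,0,0],"rot": [0,0,9],"hand": 1}
    - {"translation": [0,0,0],"rot": [0,0,14],"hand": 1}
    - {"translation": [0,0,0],"rot": [0,0,19],"hand": 1}
    - {"translation": [0,0,0],"rot": [0,0,24],"hand": 1}
    - {"translation": [0,0,0],"rot": [0,0,28],"hand": 1}
    - {"translation": [0,0,0],"rot": [0,0,31],"hand": 1}
    - {"translation": [0,0,0],"rot": [0,0,32.4],"hand": 1}

```text
t: 24.12
eef_pos: [0.3695, 0.3119, 0.1249]
ee_rot: [3.141, -0.001, -1.569]
force: [0.3, 0.3, -1.2]
width: 0.0132
gripper_force: 30.0
```

```bash
python3 - <<'E'
from h import *
s=arm.get_state();print(s['eef_pos'],s['ee_rot'],s['width'],s['q'])
im,d,c,T,W=look('w9.png',['long_crank'])
m=(d>0)&(d<.3)&(W[...,2]>.06)&(W[...,2]<.135)&(W[...,0]<s['eef_pos'][0]-.015); 
sub=m.copy(); sub[200:]=False; print(sub.sum(), axis(W[sub]) if sub.sum()>5 else '', W[sub].min(0),W[sub].max(0))
plan([.692,.238,.13],-90)
E
```

```text
[0.36948087 0.31190041 0.1249324 ] [ 3.14074066e+00 -1.12987010e-03 -1.56924724e+00] 0.013165211636467201 [ 1.10876754e+00  1.57523017e-01 -5.57434252e-01 -3.39739864e-04
 -8.57230681e-01 -1.10699638e+00]Traceback (most recent call last):
  File "<stdin>", line 5, in <module>
    return umr_minimum(a, axis, None, out, keepdims, initial, where)
ValueError: zero-size array to reduction operation minimum which has no identity
```

View pics/w9.png

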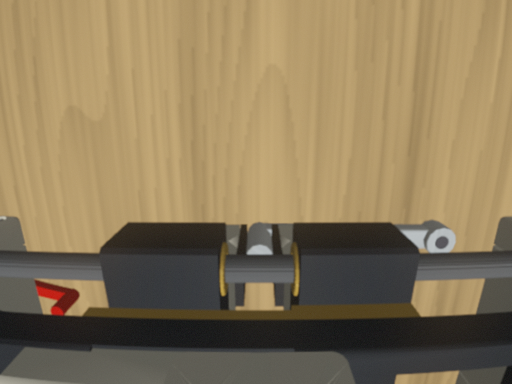

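The crank hangs level from its knob at px (260,238), with the boss showing at (441,241).

```bash
python3 - <<'E'
from h import *
z=np.load('w.npz'); c,_=campose('wrist'); W=cloud(c,z['T'],z['d'])
def at(u0,u1,v0,v1,lo,hi):
    Q=W[v0:v1,u0:u1].reshape(-1,3); Q=Q[(Q[:,2]>lo)&(Q[:,2]<hi)]; print(len(Q),Q.mean(0).round(4),circ(Q),Q[:,2].max().round(4)); return Q
b=at(424,458,222,254,.09,.13); k=at(245,275,222,252,.09,.14)
t=b[b[:,2]>np.percentile(b[:,2],30)]; print(circ(t))
plan([.692,.238,.125],-90)
E
```

```text
819 [0.2671 0.3111 0.1111] (array([266.1, 312.8]), 9.7) 0.1145
836 [0.3691 0.3061 0.1198] (array([369.2, 305.7]), 8.6) 0.1399
(array([265.7, 313. ]), 9.2)
shift cm [  7.56 -32.2    0.  ] rot [ 0.03 -0.05  0.26] q6~ -0.33
```

Emit:
move_arm:
  rows:
    - {"translation": [0.5,-2,0],"rot": [0,0,0],"hand": 1}
    - {"translation": [1.2,-5,0],"rot": [0,0,0],"hand": 1}
    - {"translation": [2,-8.5,0],"rot": [0,0,0],"hand": 1}
    - {"translation": [2.9,-12,0],"rot": [0,0,0],"hand": 1}
    - {"translation": [3.7,-15.5,0],"rot": [0,0,0],"hand": 1}
    - {"translation": [4.5,-19,0],"rot": [0,0,0],"hand": 1}
    - {"translation": [5.3,-22.5,0],"rot": [0,0,0],"hand": 1}
    - {"translation": [6.1,-26,0],"rot": [0,0,0.3],"hand": 1}

```text
t: 24.88
eef_pos: [0.6316, 0.2518, 0.125]
ee_rot: [3.141, -0.0, -1.57]
force: [-0.7, 1.0, -0.6]
width: 0.0132
gripper_force: 30.0
```

Emit:
move_arm:
  rows:
    - {"translation": [0.7,-3,0],"rot": [0,0,0],"hand": 1}
    - {"translation": [1.2,-5,1],"rot": [0,0,0],"hand": 1}
    - {"translation": [1.4,-6.2,3],"rot": [0,0,0],"hand": 1}
    - {"translation": [1.4,-6.2,5],"rot": [0,0,0],"hand": 1}
    - {"translation": [1.4,-6.2,7],"rot": [0,0,0],"hand": 1}
    - {"translation": [1.4,-6.2,8],"rot": [0,0,0],"hand": 1}
    - {"translation": [1.4,-6.2,8],"rot": [0,0,0],"hand": 1}
    - {"translation": [1.4,-6.2,8],"rot": [0,0,0],"hand": 1}

```text
t: 25.55
eef_pos: [0.6919, 0.2385, 0.0453]
ee_rot: [3.141, -0.001, -1.571]
force: [-0.1, 0.4, -0.6]
width: 0.0128
gripper_force: 30.0
```

Emit:
move_arm:
  rows:
    - {"translation": [0,0,0],"rot": [0,0,0],"hand": 1}
    - {"translation": [0,0,0],"rot": [0,0,0],"hand": 1}

```text
t: 25.72
eef_pos: [0.6929, 0.2392, 0.0475]
ee_rot: [-3.139, 0.001, -1.571]
force: [0.2, -0.8, -1.0]
width: 0.0131
gripper_force: 30.0
```

```bash
python3 - <<'E'
from h import *
s=arm.get_state();print(s['eef_pos'],s['ee_rot'],s['width'],s['q'])
z=grab('wrist'); W=cloud(z[2],z[3],z[1])
Q=W[215:260,415:465].reshape(-1,3); Q=Q[(Q[:,2]>.02)&(Q[:,2]<.05)]; print(len(Q),circ(Q),Q[:,2].max())
plan([.692,.238,.0265],-90)
E
```

```text
[0.69290649 0.23924588 0.04754287] [-3.13923939e+00  1.19358930e-03 -1.57070668e+00] 0.0131263487943291 [ 5.97364626e-01  6.00271526e-01 -5.82842115e-02  4.26359556e-04
 -9.09623521e-01 -5.97537742e-01]
1059 (array([592.2, 239.6]), 12.1) 0.03623537551839309
shift cm [0.12 0.08 2.1 ] rot [-0.13  0.07 -0.01] q6~ -0.33
```

Emit:
move_arm:
  rows:
    - {"translation": [0.1,0.1,0.7],"rot": [0,0,0],"hand": 1}
    - {"translation": [0.1,0.1,1.3],"rot": [0,0,0],"hand": 1}
    - {"translation": [0.1,0.1,1.8],"rot": [0,0,0],"hand": 1}
    - {"translation": [0.1,0.1,2.0],"rot": [0,0,0],"hand": 1}
    - {"translation": [0.1,0.1,2.0],"rot": [0,0,0],"hand": 1}
    - {"translation": [0.1,0.1,2.0],"rot": [0,0,0],"hand": 1}

```text
t: 26.27
eef_pos: [0.6907, 0.2374, 0.0258]
ee_rot: [3.141, -0.001, -1.571]
force: [-4.0, -0.9, 3.8]
width: 0.0128
gripper_force: 30.0
```

Emit:
move_arm:
  rows:
    - {"translation": [0,0,0],"rot": [0,0,0],"hand": 0.8}
    - {"translation": [0,0,0],"rot": [0,0,0],"hand": 0.5}
    - {"translation": [0,0,0],"rot": [0,0,0],"hand": 0.5}
    - {"translation": [0,0,0],"rot": [0,0,0],"hand": 0.5}
    - {"translation": [0,0,0],"rot": [0,0,0],"hand": 0.5}
    - {"translation": [0,0,0],"rot": [0,0,0],"hand": 0.5}

```text
t: 26.77
eef_pos: [0.6911, 0.2375, 0.0255]
ee_rot: [3.141, -0.0, -1.572]
force: [-0.3, -0.1, -0.9]
width: 0.042
gripper_force: 0.0
```

Emit:
move_arm:
  rows:
    - {"translation": [0,0,-1],"rot": [0,0,0],"hand": 0.5}
    - {"translation": [0,0,-4],"rot": [0,0,0],"hand": 0.5}
    - {"translation": [0,0,-8],"rot": [0,0,0],"hand": 0.5}
    - {"translation": [0,0,-12],"rot": [0,0,0],"hand": 0.5}
    - {"translation": [0,2,-16],"rot": [0,0,0],"hand": 0.2}
    - {"translation": [-2,4,-19],"rot": [0,0,0],"hand": 0}
    - {"translation": [-4.5,5,-20],"rot": [0,0,0],"hand": 0}
    - {"translation": [-6,5,-20],"rot": [0,0,0],"hand": 0}

```text
t: 27.43
eef_pos: [0.6412, 0.3001, 0.2326]
ee_rot: [-3.134, 0.005, -1.57]
force: [0.3, -0.4, 0.5]
width: 0.0652
gripper_force: 0.0
```

Emit:
move_arm:
  rows:
    - {"translation": [0,0,0],"rot": [0,0,0],"hand": 0}
    - {"translation": [0,0,0],"rot": [0,0,0],"hand": 0}

```text
t: 27.6
eef_pos: [0.6407, 0.2983, 0.2253]
ee_rot: [3.141, -0.0, -1.57]
force: [0.1, -0.4, -0.4]
width: 0.0786
gripper_force: 0.0
```

```bash
python3 - <<'E'
from h import *
s=arm.get_state();print(s['t'],s['eef_pos'])
im,d,c,T,W=look('w10.png',['long_crank','round_plinth','rocket'])
crank(W,d,(.64,.238),.07,im)
P=near(W,d,(.64,.158),.05,.013,.024); print('plinth',circ(P),axis(P))
P=near(W,d,(.64,.158),.05,.1,.13); print('rocket',circ(P))
E
```

```text
27.6 [0.64069362 0.29831993 0.22534676]
long_crank 0.69 [ 0.6393  0.2402 -0.0007] [260. 117.]
round_plinth 0.72 [ 0.6359  0.1537 -0.0023] [263.  39.]
rocket 0.85 [0.6353 0.1608 0.0191] [264.  42.]
knob 197 [0.6744 0.2203 0.0318] (array([659.5, 206.9]), 50.1)
boss 1339 [0.6323 0.1932 0.0165] (array([632.5, 218.2]), 59.3)
all (array([635.8, 207.9]), array([ 76.8, 118.1]), -2.4)
yaw -22.71 dist 29.3
armline yaw 2.13 [635.13245 238.84486]
plinth (array([639.2, 156.9]), 45.0) (array([639.2, 159.8]), array([89.4, 82.1]), 0.2)
rocket (array([639.7, 159.4]), 14.9)
```

View pics/w10.png

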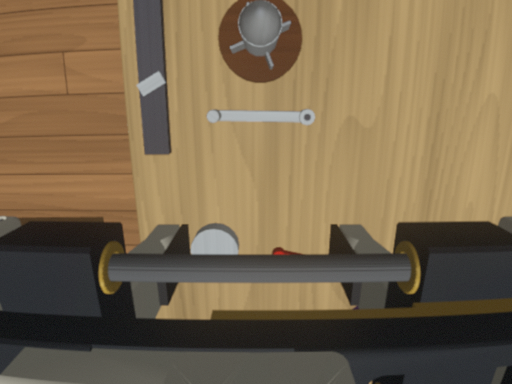

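The long crank lies at px (262,117), with its knob towards the strip at left and the plinth above it at (260,38). Next I measure the crank alone.

```bash
python3 - <<'E'
from h import *
z=np.load('w.npz'); c,_=campose('wrist'); W=cloud(c,z['T'],z['d']); d=z['d']
d=np.where(W[...,1]>.218,d,0)
crank(W,d,(.64,.242),.068,z['im'])
plan([.50,.41,.22],-90); print(arm.get_state()['q'])
E
```

```text
knob 140 [0.6897 0.2378 0.031 ] (array([689.9, 237.9]), 6.9)
boss 199 [0.5871 0.2393 0.0135] (array([612.5, 237.8]), 34.6)
all (array([637. , 237.4]), array([ 17.8, 118.1]), -2.4)
yaw 0.07 dist 77.4
armline yaw -1.22 [632.0734  238.13916]
shift cm [-11.32  14.14   0.46] rot [ 0.09 -0.07 -0.1 ] q6~ -0.69
[ 7.08182041e-01  4.20141149e-01  6.89205832e-02 -1.40472482e-05
 -1.22154147e+00 -7.09835494e-01]
```

Emit:
move_arm:
  rows:
    - {"translation": [-1.8,2.4,0],"rot": [0,0,-7],"hand": 0}
    - {"translation": [-3.6,4.8,0],"rot": [0,0,-14],"hand": 0}
    - {"translation": [-5.4,7.2,0],"rot": [0,0,-21],"hand": 0}
    - {"translation": [-7.2,9.6,0],"rot": [0,0,-28],"hand": 0}
    - {"translation": [-9,12,0],"rot": [0,0,-35],"hand": 0}
    - {"translation": [-10.8,14.4,0],"rot": [0,0,-42],"hand": 0}
    - {"translation": [-12.6,16.8,0],"rot": [0,0,-49],"hand": 0}
    - {"translation": [-14.3,18.9,2],"rot": [0,0,-56],"hand": 0}

```text
t: 28.47
eef_pos: [0.4528, 0.4425, 0.209]
ee_rot: [-3.136, -0.001, -0.588]
force: [1.3, 1.8, 0.3]
width: 0.0875
gripper_force: 0.0
```

Emit:
move_arm:
  rows:
    - {"translation": [0,0,0],"rot": [0,0,-7],"hand": 0}
    - {"translation": [0,0,0],"rot": [0,0,-14],"hand": 0}
    - {"translation": [0,0,0],"rot": [0,0,-21],"hand": 0}
    - {"translation": [0,0,0],"rot": [0,0,-28],"hand": 0}
    - {"translation": [0,0,0],"rot": [0,0,-34],"hand": 0}
    - {"translation": [0,0,0],"rot": [0,0,-34],"hand": 0}
    - {"translation": [0,0,0],"rot": [0,0,-34],"hand": 0}
    - {"translation": [0,0,0],"rot": [0,0,-34],"hand": 0}

```text
t: 29.13
eef_pos: [0.4526, 0.4403, 0.2054]
ee_rot: [3.141, 0.0, -0.005]
force: [0.0, 0.2, -0.3]
width: 0.0873
gripper_force: 0.0
```

```bash
python3 - <<'E'
from h import *
s=arm.get_state();print(s['t'],s['eef_pos'],s['ee_rot'])
im,d,c,T,W=look('w11.png',['short_crank'])
crank(W,d,(.482,.44),.042,im)
E
```

```text
29.1333 [0.45256403 0.44030835 0.20539807] [ 3.14107451e+00  2.38789661e-04 -4.97178327e-03]
short_crank 0.86 [ 0.5171  0.5178 -0.0024] [189. 112.]
short_crank 0.62 [ 0.4796  0.4372 -0.0018] [262. 145.]
short_crank 0.56 [0.4141 0.5115 0.0035] [199. 202.]
knob 126 [0.5092 0.4404 0.031 ] (array([509. , 440.4]), 6.5)
boss 183 [0.4556 0.4372 0.0135] (array([456.4, 438.1]), 10.1)
all (array([481.3, 437.8]), array([68.3, 15.7]), 1.4)
yaw 2.5 dist 52.7
armline yaw -0.02 [476.30026 438.2201 ]
```

View pics/w11.png

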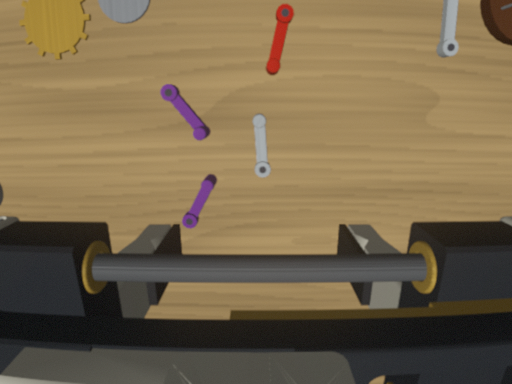

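The bare aluminium short crank is at px (262,145), with its knob at top (260,122). The purple ones at (185,112) and (199,202) and the red one at (280,40) stay clear of the fingers.

```bash
python3 - <<'E'
from h import *
plan([.4812,.4388,.0155],1.5)
E
```

```text
shift cm [ 2.88  0.15 19.  ] rot [ 0.01  0.01 -1.7 ] q6~ 0.86
```

Emit:
move_arm:
  rows:
    - {"translation": [2.8,0.1,2],"rot": [0,0,-1.7],"hand": 0.4}
    - {"translation": [2.8,0.1,5],"rot": [0,0,-1.7],"hand": 0.55}
    - {"translation": [2.8,0.1,9],"rot": [0,0,-1.7],"hand": 0.55}
    - {"translation": [2.8,0.1,12.5],"rot": [0,0,-1.7],"hand": 0.55}
    - {"translation": [2.8,0.1,15],"rot": [0,0,-1.7],"hand": 0.55}
    - {"translation": [2.8,0.1,16],"rot": [0,0,-1.7],"hand": 0.55}
    - {"translation": [2.8,0.1,16],"rot": [0,0,-1.7],"hand": 0.55}
    - {"translation": [2.8,0.1,16],"rot": [0,0,-1.7],"hand": 0.55}
  squeeze: 20

```text
t: 29.9
eef_pos: [0.4807, 0.4401, 0.0463]
ee_rot: [3.141, -0.0, 0.029]
force: [0.1, 0.5, 0.4]
width: 0.042
gripper_force: 0.0
```

Emit:
move_arm:
  rows:
    - {"translation": [0,0,0],"rot": [0,0,0],"hand": 0.55}
    - {"translation": [0,0,0],"rot": [0,0,0],"hand": 0.55}

```text
t: 30.07
eef_pos: [0.4811, 0.441, 0.048]
ee_rot: [-3.139, -0.002, 0.029]
force: [0.6, 0.7, -0.2]
width: 0.0398
gripper_force: 0.0
```

```bash
python3 - <<'E'
from h import *
s=arm.get_state();print(s['eef_pos'],s['width'])
plan([.4812,.4388,.0155],1.5)
E
```

```text
[0.48108637 0.44097353 0.04799105] 0.039824002172392514
shift cm [-0.    0.23  3.25] rot [-0.17 -0.12  0.15] q6~ 0.86
```

Emit:
move_arm:
  rows:
    - {"translation": [0,0.2,1],"rot": [0,0,0],"hand": 0.55}
    - {"translation": [0,0.2,2],"rot": [0,0,0],"hand": 0.55}
    - {"translation": [0,0.2,2.7],"rot": [0,0,0],"hand": 0.55}
    - {"translation": [0,0.2,3.1],"rot": [0,0,0],"hand": 0.55}
    - {"translation": [0,0.2,3.2],"rot": [0,0,0],"hand": 0.55}
    - {"translation": [0,0.2,3.2],"rot": [0,0,0],"hand": 0.55}
    - {"translation": [0,0.2,3.2],"rot": [0,0,0],"hand": 0.55}

```text
t: 30.65
eef_pos: [0.4799, 0.437, 0.0143]
ee_rot: [3.14, 0.001, 0.029]
force: [-4.3, -3.8, 12.7]
width: 0.0393
gripper_force: 6.1
```

Emit:
move_arm:
  rows:
    - {"translation": [0,0,0],"rot": [0,0,0],"hand": 0.8}
    - {"translation": [0,0,0],"rot": [0,0,0],"hand": 1}
    - {"translation": [0,0,0],"rot": [0,0,0],"hand": 1}
    - {"translation": [0,0,0],"rot": [0,0,0],"hand": 1}
    - {"translation": [0,0,0],"rot": [0,0,0],"hand": 1}
    - {"translation": [0,0,0],"rot": [0,0,0],"hand": 1}
    - {"translation": [0,0,0],"rot": [0,0,0],"hand": 1}
    - {"translation": [0,0,0],"rot": [0,0,0],"hand": 1}

```text
t: 31.32
eef_pos: [0.481, 0.4383, 0.0143]
ee_rot: [-3.141, -0.001, 0.029]
force: [-0.3, -0.8, 8.0]
width: 0.0117
gripper_force: 20.9
```

Emit:
move_arm:
  rows:
    - {"translation": [0,0,0],"rot": [0,0,0],"hand": 1}

```text
t: 31.4
eef_pos: [0.481, 0.4383, 0.0143]
ee_rot: [-3.141, -0.001, 0.029]
force: [-1.2, -0.2, 7.7]
width: 0.0118
gripper_force: 20.9
```

Emit:
move_arm:
  rows:
    - {"translation": [0,0,-0.5],"rot": [0,0,0],"hand": 1}
    - {"translation": [0,0,-2],"rot": [0,0,0],"hand": 1}
    - {"translation": [0,0,-5],"rot": [0,0,0],"hand": 1}
    - {"translation": [0,0,-8.5],"rot": [0,0,0],"hand": 1}
    - {"translation": [0,0,-12],"rot": [0,0,0],"hand": 1}
    - {"translation": [0,1.5,-14],"rot": [0,0,3],"hand": 1}
    - {"translation": [0.3,4,-14],"rot": [0,0,8],"hand": 1}
    - {"translation": [0.5,7,-14],"rot": [0,0,14],"hand": 1}

```text
t: 32.07
eef_pos: [0.4877, 0.3688, 0.1552]
ee_rot: [-3.139, -0.001, -0.218]
force: [-0.1, -0.7, -1.2]
width: 0.0121
gripper_force: 20.0
```

```bash
python3 - <<'E'
from h import *
s=arm.get_state();print(s['eef_pos'],s['width'])
plan([.5155,-.1265,.15],-96.6)
E
```

```text
[0.48772966 0.36883931 0.15515252] 0.012131012586276798
shift cm [13.41 47.77  0.39] rot [-1.900e-01  6.000e-02  8.413e+01] q6~ 0.13
```

Emit:
move_arm:
  rows:
    - {"translation": [0.9,3.3,0],"rot": [0,0,6],"hand": 1}
    - {"translation": [1.8,6.6,0],"rot": [0,0,13],"hand": 1}
    - {"translation": [2.8,10,0],"rot": [0,0,20],"hand": 1}
    - {"translation": [3.8,13.5,0],"rot": [0,0,27],"hand": 1}
    - {"translation": [4.8,17,0],"rot": [0,0,34],"hand": 1}
    - {"translation": [5.8,20.5,0],"rot": [0,0,41],"hand": 1}
    - {"translation": [6.7,24,0],"rot": [0,0,48],"hand": 1}
    - {"translation": [7.6,27,0],"rot": [0,0,54],"hand": 1}

```text
t: 32.73
eef_pos: [0.503, 0.0857, 0.1535]
ee_rot: [3.141, 0.0, -1.165]
force: [-0.3, 0.5, -0.8]
width: 0.0118
gripper_force: 20.0
```

```bash
python3 - <<'E'
from h import *
s=arm.get_state();print(s['eef_pos'],s['width'])
plan([.5155,-.1265,.15],-96.6)
E
```

```text
[0.50302175 0.0857165  0.15350692] 0.01181742012998429
shift cm [19.99  7.24  0.35] rot [ 0.04 -0.   29.88] q6~ 0.13
```

Emit:
move_arm:
  rows:
    - {"translation": [3.3,1.2,0],"rot": [0,0,6],"hand": 1}
    - {"translation": [6.6,2.4,0],"rot": [0,0,12],"hand": 1}
    - {"translation": [10,3.6,0],"rot": [0,0,18],"hand": 1}
    - {"translation": [13.3,4.8,0],"rot": [0,0,24],"hand": 1}
    - {"translation": [16.5,6,0],"rot": [0,0,28],"hand": 1}
    - {"translation": [19,7,0.3],"rot": [0,0,29.9],"hand": 1}
    - {"translation": [20,7.2,0.3],"rot": [0,0,29.9],"hand": 1}
    - {"translation": [20,7.2,0.3],"rot": [0,0,29.9],"hand": 1}

```text
t: 33.4
eef_pos: [0.5178, -0.1263, 0.1501]
ee_rot: [3.14, -0.0, -1.683]
force: [0.1, 0.9, -0.1]
width: 0.0117
gripper_force: 20.0
```

Emit:
move_arm:
  rows:
    - {"translation": [0,0,2],"rot": [0,0,0],"hand": 1}
    - {"translation": [0,0,5],"rot": [0,0,0],"hand": 1}
    - {"translation": [0,0,8],"rot": [0,0,0],"hand": 1}
    - {"translation": [0,0,10.5],"rot": [0,0,0],"hand": 1}
    - {"translation": [0,0,11.5],"rot": [0,0,0],"hand": 1}
    - {"translation": [0,0,11.5],"rot": [0,0,0],"hand": 1}
    - {"translation": [0,0,11.5],"rot": [0,0,0],"hand": 1}
    - {"translation": [0,0,11.5],"rot": [0,0,0],"hand": 1}

```text
t: 34.07
eef_pos: [0.5194, -0.1238, 0.0371]
ee_rot: [-3.139, 0.0, -1.679]
force: [0.0, -0.1, -0.3]
width: 0.0117
gripper_force: 20.0
```

```bash
python3 - <<'E'
from h import *
s=arm.get_state();print(s['eef_pos'],s['width'],s['force'])
plan([.5155,-.1265,.0145],-96.6)
im,d,c,T,W=look('w12.png',[])
E
```

```text
[ 0.51938924 -0.12376467  0.03712584] 0.011689339921231404 [ 0.04957582 -0.06228704 -0.33137845]
shift cm [0.31 0.36 2.26] rot [-0.12  0.01  0.41] q6~ 0.13
```

View pics/w12.png

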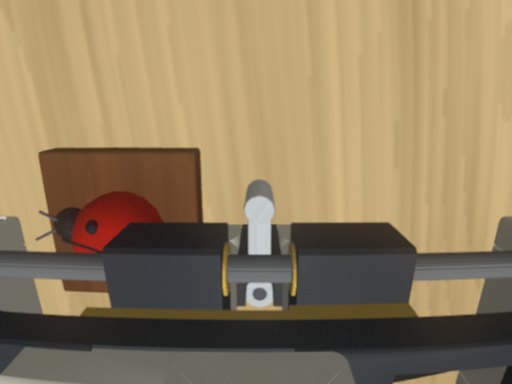

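The crank hangs at px (260,240), parallel to the plinth's front edge (col 202). The ladybird is undisturbed. Lowering it now.

Emit:
move_arm:
  rows:
    - {"translation": [0.3,0.3,0.6],"rot": [0,0,0.4],"hand": 1}
    - {"translation": [0.3,0.3,1.1],"rot": [0,0,0.4],"hand": 1}
    - {"translation": [0.3,0.3,1.5],"rot": [0,0,0.4],"hand": 1}
    - {"translation": [0.3,0.3,1.8],"rot": [0,0,0.4],"hand": 1}
    - {"translation": [0.3,0.3,1.8],"rot": [0,0,0.4],"hand": 1}
    - {"translation": [0.3,0.3,1.8],"rot": [0,0,0.4],"hand": 1}
    - {"translation": [0.3,0.3,1.8],"rot": [0,0,0.4],"hand": 1}

```text
t: 34.7
eef_pos: [0.5149, -0.1269, 0.0177]
ee_rot: [3.142, -0.0, -1.687]
force: [0.1, 0.2, -1.1]
width: 0.0117
gripper_force: 20.0
```

```bash
python3 - <<'E'
from h import *
plan([.5155,-.1265,.0145],-96.6)
E
```

```text
shift cm [-0.04 -0.05  0.32] rot [ 0.   -0.   -0.05] q6~ 0.13
```

Emit:
move_arm:
  rows:
    - {"translation": [0,0,0.1],"rot": [0,0,0],"hand": 1}
    - {"translation": [0,0,0.2],"rot": [0,0,0],"hand": 1}
    - {"translation": [0,0,0.3],"rot": [0,0,0],"hand": 1}
    - {"translation": [0,0,0.3],"rot": [0,0,0],"hand": 1}
    - {"translation": [0,0,0.3],"rot": [0,0,0],"hand": 1}

```text
t: 35.12
eef_pos: [0.5148, -0.1268, 0.0146]
ee_rot: [3.141, -0.0, -1.687]
force: [1.0, -0.4, -1.4]
width: 0.0115
gripper_force: 20.0
```

Emit:
move_arm:
  rows:
    - {"translation": [0,0,0],"rot": [0,0,0],"hand": 0.85}
    - {"translation": [0,0,0],"rot": [0,0,0],"hand": 0.78}
    - {"translation": [0,0,0],"rot": [0,0,0],"hand": 0.78}
    - {"translation": [0,0,0],"rot": [0,0,0],"hand": 0.78}
    - {"translation": [0,0,-1],"rot": [0,0,0],"hand": 0.78}
    - {"translation": [0,0,-4],"rot": [0,0,0],"hand": 0.78}
    - {"translation": [0,0,-8],"rot": [0,0,0],"hand": 0.6}
    - {"translation": [0,0,-12],"rot": [0,0,0],"hand": 0.2}

```text
t: 35.78
eef_pos: [0.5139, -0.127, 0.1362]
ee_rot: [3.139, -0.001, -1.687]
force: [1.8, 1.6, 0.7]
width: 0.0277
gripper_force: 0.0
```

Emit:
move_arm:
  rows:
    - {"translation": [-2,0,-3],"rot": [0,0,0],"hand": 0}
    - {"translation": [-5,0,-6],"rot": [0,0,0],"hand": 0}
    - {"translation": [-8,0,-9],"rot": [0,0,0],"hand": 0}
    - {"translation": [-8,0,-9],"rot": [0,0,0],"hand": 0}
    - {"translation": [-8,0,-9],"rot": [0,0,0],"hand": 0}

```text
t: 36.2
eef_pos: [0.5252, -0.0458, 0.2278]
ee_rot: [-3.137, 0.002, -1.684]
force: [-0.8, -0.9, -1.1]
width: 0.0604
gripper_force: 0.0
```

```bash
python3 - <<'E'
from h import *
s=arm.get_state();print(s['t'],s['eef_pos'])
im,d,c,T,W=look('w13.png',[])
P=near(W,d,(.598,-.136),.066,.013,.0235); P=P[P[:,0]>.545]; print('plinth',axis(P))
D=np.where(W[...,0]<.543,d,0); crank(W,D,(.5155,-.1265),.045,im)
h=cv2.cvtColor(im,cv2.COLOR_RGB2HSV); red=((h[...,0]<8)|(h[...,0]>172))&(h[...,1]>150)&(np.hypot(W[...,0]-.598,W[...,1]+.136)<.06)&(d>0)
print('red',circ(W[red]))
im,d,c,T=grab('top'); save('top1.png',im[120:300,90:420],2.4); W=cloud(c,T,d)
for l in('nut_driver','wax_tin','screw_jar','rocket','long_crank','ladybird'):
    for r in arm.pinpoint(l,'top')[:1]: print(l,r['p'],(T[:3,:3]@np.array(r['point'])+T[:3,3]).round(3))
E
```

```text
36.2 [ 0.52522513 -0.04583251  0.22781953]
plinth (array([ 598. , -136.5]), array([89.3, 91. ]), -7.0)
knob 134 [ 0.511  -0.1545  0.0312] (array([ 510.8, -154.6]), 6.8)
boss 165 [ 0.5174 -0.1011  0.0134] (array([ 517.4, -101.2]), 8.2)
all (array([ 514.3, -127.4]), array([68.3, 15.9]), 83.4)
yaw -97.05 dist 53.8
armline yaw 83.25 [ 514.92633 -121.86377]
red (array([ 598.1, -134.2]), 25.7)
nut_driver 0.73 [ 0.381 -0.014 -0.   ]
wax_tin 0.62 [ 0.698  0.397 -0.003]
screw_jar 0.61 [ 0.693 -0.407 -0.   ]
rocket 0.74 [0.641 0.157 0.018]
long_crank 0.44 [0.638 0.243 0.002]
```

View pics/top1.png

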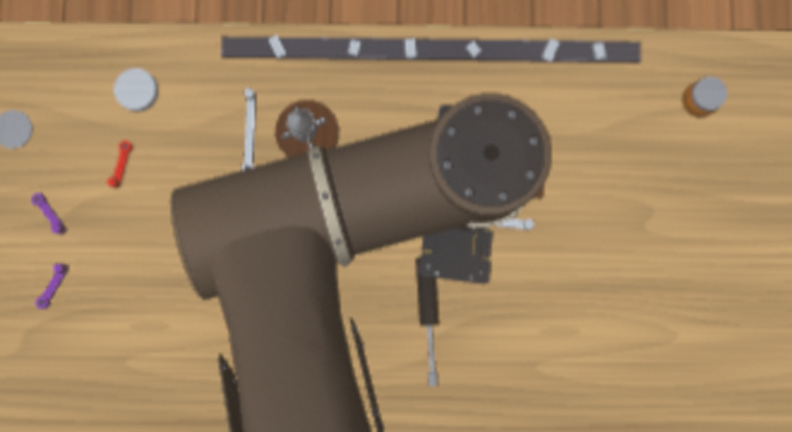

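The short crank sits 30 mm clear of the plinth and parallel to it (83.3° against the plinth's 83.0–83.4°), 1–2 mm off its centre line. The long crank is 81 mm from the round plinth's centre. The top view shows the nut driver (430,300), wax tin (135,90) and jar (705,95) where they were.

```bash
python3 -c "
from station import arm
print(arm.job_done())"
```

```text
the job is handed in; nothing more can be done
None
```

The job is handed in, with no verdict shown: the rocket and ladybird are within about 2.5 mm of their plinth centres, both cranks lie about 30 mm clear and within about 1° of the directions asked, the nut driver, wax tin and screw jar are where they were, and it took about 36 s.

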